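Nest the washed process dishes and put the dipper away in them

ROBOT

A 6-joint arm with a two-finger parallel gripper is mounted at the origin on the work surface. World frame = base frame: x ahead of the robot, y to its left, z up, the work surface at z = 0. Lengths are in mm, angles in rad, forces in N, time in s.
With the tool pointing down it reaches from about 350 to 975 mm from the base axis. Payload 7.1 kg.
Tool frame: the origin (TCP) lies midway between the tips of the shut fingers; the grasp point (between the pads) lies ctrl.grip_point_offset behind it (ctrl.grip_point_offset is the distance from the TCP to the grasp point, in mm); z points along the fingers, y is the line along which they close (so a half turn about z gives the same grasp; the last joint's range is limited). The gripper opens to 88 mm and grips with 3 to 60 N. Pads are 20 mm wide; open, the fingers measure 115 mm over their backs; the gripper's body (75 mm by 178 mm) begins 61 mm behind the grasp point.
Start: joints at [-1.207, 0.423, 1.63, -0, 1.089, -0.019], TCP at [233.466, -579.74, 222.675] pointing down, gripper open.
Joint ranges: [-3, 3], [-0.9, 2.11], [0.09, 2.58], [-1.31, 4.45], [0.11, 2.69], [-2.54, 2.54]. Speed limits (rad/s): [2.39, 2.39, 3.01, 3.14, 3.14, 3.14].

INTERFACE

Orientations are given as a rotation vector (axis times angle).
In Python, from workcell import ctrl gives the robot as it stands.
- The arm moves only by the tool apply_moves, never from a script. Its argument "targets" is a list of rows, each an object of numbers: "tx", "ty", "tz": the shift along the world's x, y, z in m; "spin": the turn about the world's z in degrees. In form: [{"tx": .., "ty": .., "tz": .., "spin": ..}, ...]. A call has exactly 8 rows; each row is the pose to reach, as a shift and turn from the pose commanded when the call began; what a row does not reach only later rows make up. A row lasts 1/10 s, in which the tool goes at most 50 mm and 8.59 degrees, less where a joint would pass 70% of its speed; a pose out of reach is approached as far as the arm can. A call with a gripper value outside its range is refused whole. "gripper" is the closure, from -1 (fully open) to 1 (shut), set as the call begins (left out, the last holds). The fingers move at their own pace and stop on an object; the grip force is fixed at half the most. Time passes only in rows, so rows that repeat a pose let the fingers close, or fill a call up. It gives the time, the measured TCP pose, the force, the opening and the grip force at its end, in the units of the state.
- ctrl.get_obs(): the state, without advancing time (a new reading comes with each control period).
- ctrl.get_image(name): name is "scene" or "top" or "wrist"; returns the picture (420x560x3 uint8, red, green, blue); there is no depth.
- ctrl.get_calibration(name): a dict with "fov_y" (degrees; the focal length in pixels is half the picture's height over the tangent of half this angle, whatever the lens; pixels are square), "cx", "cy" (the principal point, pixels), "rvec" (rotation vector, rad) and "tvec" (3), from world to camera coordinates, as OpenCV has them. Camera axes: x right, y down, z forward; pixel columns grow to the right and rows downward; lengths in mm; the calibration is good to about 2 mm. The wrist camera is an equidistant fisheye: a pixel r from the principal point sees the ray r / f radians off the axis. A picture is of the moment at which its call begins: read the wrist's pose just before it. get_calibration takes no time and is no camera call; for the wrist camera it gives the pose at the moment of the call.
- ctrl.close_job(): hands the job in; it is judged then, once.
Trained networks look in the newest picture that a camera, given by its name, has taken for a name from the list of things; names that differ only in an ending like _2 or _b are one class to them, and where a whole thing is asked for, a point or a joint stands for the part that bears it (a point fixed in the world has none). Each returns a list of dicts, best first, with "score" (0 to 1); they miss things now and then, are a little off and sometimes report something else, mostly with a low value. They report only what shows in the picture. A call takes as long as a camera call. They do not tell look-alikes from the thing itself.
- ctrl.outline_of(name, camera): "pixels" (420x560 bool, what is visible of it) and "box" ([left, top, right, bottom] in pixels, round what is visible of it).
- ctrl.pinpoint(name, camera): "uv" ([column, row] in pixels: a listed point, or the origin of a listed thing).
The state is a dict: "t": time; "qpos": joint angles; "qvel": joint speeds; "joint_torque": joint torques, N m; "ee_pos": TCP position; "orientation": TCP orientation; "ft_force": force on the tool from outside, world axes, zero at the start; "moment": the same for the moment, N m; "width": finger opening in mm; "grasp_force": force on a finger pad.
Only numpy, scipy, OpenCV 4.12 (cv2) and the standard library are available. Lean on these libraries where they do the work, as an engineer would, in place of code of your own. Each camera call takes 0.05 s, during which the arm holds its last target. There are 200 camera calls.

TASK

Put the washed dishes away: nest all the white dishes that are on the bench upright in the grey tray, the largest first, so that each smaller one stands down on the floor of the next larger. Then, once the dishes are nested, lift the dipper up and off its peg and leave it standing upright in the innermost dish, handle up. Do not knock over either of the two jars.

Things in the scene. Friction and masses are not known exactly. Their poses are not given: they have to be found in the camera images.
- dish1: largest round white dish (may be absent): 160 mm across outside, rim 62 mm high, straight wall 3 mm, floor 4 mm thick, lower outside edge bevelled (underside 150 mm across). A grip tab 10 mm thick (radially), 26 wide, 34 tall stands up on the rim at the dish's own -x side, middle 81 mm from the axis, 62 to 96 mm high. Origin: centre of underside; z up
- dish2: second largest round white dish (may be absent): 138 mm across outside, rim 58 mm high, straight wall 3 mm, floor 4 mm thick, lower outside edge bevelled (underside 128 mm across). A grip tab 10 mm thick (radially), 26 wide, 34 tall stands up on the rim at the dish's own -x side, middle 70 mm from the axis, 58 to 92 mm high. Origin: centre of underside; z up
- dish3: middle round white dish (may be absent): 116 mm across outside, rim 54 mm high, straight wall 3 mm, floor 4 mm thick, lower outside edge bevelled (underside 106 mm across). A grip tab 10 mm thick (radially), 26 wide, 34 tall stands up on the rim at the dish's own -x side, middle 59 mm from the axis, 54 to 88 mm high. Origin: centre of underside; z up
- dish4: second smallest round white dish (may be absent): 94 mm across outside, rim 50 mm high, straight wall 3 mm, floor 4 mm thick, lower outside edge bevelled (underside 84 mm across). A grip tab 10 mm thick (radially), 26 wide, 34 tall stands up on the rim at the dish's own -x side, middle 48 mm from the axis, 50 to 84 mm high. Origin: centre of underside; z up
- dish5: smallest round white dish (may be absent): 72 mm across outside, rim 46 mm high, straight wall 3 mm, floor 4 mm thick, lower outside edge bevelled (underside 62 mm across). A grip tab 10 mm thick (radially), 26 wide, 34 tall stands up on the rim at the dish's own -x side, middle 37 mm from the axis, 46 to 80 mm high. Origin: centre of underside; z up
- dipper: white dipper, 140 g: round basket 50 mm across, 45 high, with an upright handle in the middle, 186 mm tall in all, 10 mm thick along its own x: a 12 mm stem, a window (22 mm wide in y, 110 to 140 mm high) by which it hangs on the peg, and a grip tab 24 mm wide (y), 150 to 186 mm high. Origin: centre of underside; z up, x along the peg as it hangs
- stand: fixed drying stand: 110 mm square base 12 mm thick, post 14 mm thick and 210 mm tall, and a level round peg 8 mm thick, axis 200 mm high, that runs 85 mm from the post axis along the stand's own -x; its end is turned up to 18 mm above the peg axis. Origin: foot of the post, 35 mm from the base's -x edge; z up
- peg (a point): point on the stand's peg axis within 10 mm of where the dipper hangs, 55 mm from the post and 30 mm short of the upturned tip; 200 mm above the bench
- tray: fixed grey square tray, 200 x 200 mm outside, 12 mm high, walls and floor 4 mm thick. Origin: centre of its underside, on the bench; z up
- jar_a: bystander: small amber jar, 44 mm diameter, 50 mm high. Origin: centre of the underside; z up
- jar_b: bystander: amber jar, 52 mm diameter, 75 mm high. Origin: centre of the underside; z up
Mind the look-alikes: they are no part of the job. What is shaped like the dish4 but orange or red is not meant. Leave any orange look-alike of the dish2 alone.

How it is judged:
By the outcome, as a careful person would: the job done as asked, in the order asked, and still so for the second after the job is handed in, with the robot touching nothing.
Of dish1, dish2, dish3, dish4, dish5 only 3 to 5 are there at a start; the rules pass over those that are not, and their reading is None.
At some moment in a run one of dish1, dish2, dish3, dish4, dish5 may be knocked a few centimetres aside while the robot is not near it.
It also fails if it takes over 210 s, if anything falls off the work surface, if the arm or the gripper's body presses on something with over 40 N, if the wrist force passes 120 N, or if a joint passes its speed limit or range.

## Working session

There is one attempt and no reset: what is moved stays moved. The work goes in short steps, Python scripts to look and compute and a tool call to move; the robot and the scene stay as the last step left them, time stands still between calls to the robot, and variables do not carry over. Pictures are saved under pics/ and viewed, at most 14 in all, crops included, and the job is handed in when it is done.

Besides the shell and the picture viewer there is one more tool, called in YAML: its name, and indented under it one key for each argument. apply_moves: Moves the arm, as the interface text tells. Its arguments: {"type":"object","properties":{"targets":{"type":"array"},"gripper":{"type":"number"}},"required":["targets"]}

```bash
mkdir -p pics; ls; python3 - <<'E'
from workcell import ctrl
import cv2,numpy as np
o=ctrl.get_obs();print(o['t'],o['ee_pos'],o['orientation'],o['width'],ctrl.grip_point_offset)
for n in ('top','scene'):
    im=ctrl.get_image(n);cv2.imwrite(f'pics/{n}0.png',im[:,:,::-1])
    c=ctrl.get_calibration(n);print(n,c)
    for k in ['dish1','dish2','dish3','dish4','dish5','dipper','stand','peg','tray','jar_a','jar_b']:
        print(k,[(np.round(d['uv']).tolist(),round(d['score'],2)) for d in ctrl.pinpoint(k,n)][:4])
E
```

```text
pics
0.0 [ 233.25360053 -579.23458433  221.89067096] [-3.08271471e+00 -5.97290149e-01  4.59306262e-04] 87.88406612795778 18.700000000000003
top {'fov_y': 43.3127922450937, 'cx': 280.81370325463604, 'cy': 213.1237834776345, 'rvec': array([ 2.21397174, -2.16271873,  0.06196646]), 'tvec': array([  -9.39950362,  475.7970763 , 1740.9407063 ])}
dish1 [([235.0, 143.0], 0.86), ([199.0, 216.0], 0.83), ([359.0, 210.0], 0.82), ([406.0, 178.0], 0.82)]
dish2 [([235.0, 143.0], 0.86), ([199.0, 216.0], 0.83), ([359.0, 210.0], 0.82), ([406.0, 178.0], 0.82)]
dish3 [([235.0, 143.0], 0.86), ([199.0, 216.0], 0.83), ([359.0, 210.0], 0.82), ([406.0, 178.0], 0.82)]
dish4 [([235.0, 143.0], 0.86), ([199.0, 216.0], 0.83), ([359.0, 210.0], 0.82), ([406.0, 178.0], 0.82)]
dish5 [([235.0, 143.0], 0.86), ([199.0, 216.0], 0.83), ([359.0, 210.0], 0.82), ([406.0, 178.0], 0.82)]
dipper [([180.0, 168.0], 0.58)]
stand [([167.0, 167.0], 0.58)]
peg [([169.0, 161.0], 0.6)]
tray [([295.0, 203.0], 0.66)]
jar_a [([328.0, 250.0], 0.57), ([222.0, 178.0], 0.42)]
jar_b [([328.0, 250.0], 0.57), ([222.0, 178.0], 0.42)]
scene {'fov_y
[... 261 characters left out ...]
, 0.74), ([373.0, 238.0], 0.71)]
dish2 [([161.0, 296.0], 0.94), ([386.0, 177.0], 0.86), ([173.0, 246.0], 0.74), ([373.0, 238.0], 0.71)]
dish3 [([161.0, 296.0], 0.94), ([386.0, 177.0], 0.86), ([173.0, 246.0], 0.74), ([373.0, 238.0], 0.71)]
dish4 [([161.0, 296.0], 0.94), ([386.0, 177.0], 0.86), ([173.0, 246.0], 0.74), ([373.0, 238.0], 0.71)]
dish5 [([161.0, 296.0], 0.94), ([386.0, 177.0], 0.86), ([173.0, 246.0], 0.74), ([373.0, 238.0], 0.71)]
dipper [([415.0, 281.0], 0.74)]
stand [([428.0, 299.0], 0.56)]
peg [([436.0, 254.0], 0.72)]
tray [([256.0, 249.0], 0.57), ([336.0, 327.0], 0.52)]
jar_a [([351.0, 282.0], 0.88), ([214.0, 208.0], 0.84)]
jar_b [([351.0, 282.0], 0.88), ([214.0, 208.0], 0.84)]
```

View pics/top0.png

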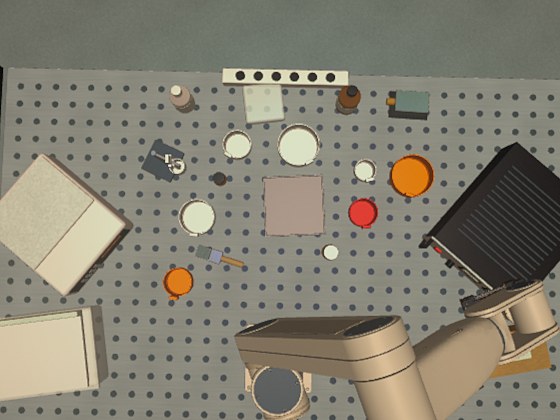

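View pics/scene0.png

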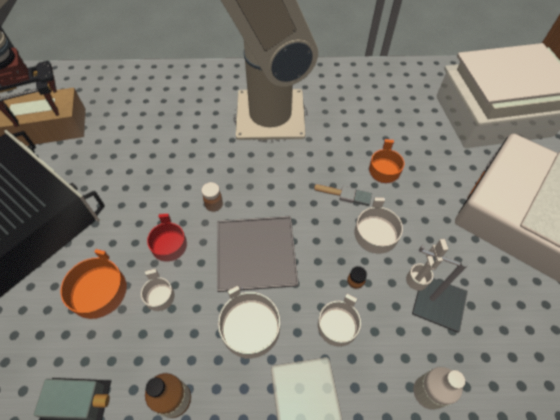

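Top view: the white dishes are at (298,145), (197,217), (237,145) and (365,170). They look like dish2, 3, 4 and 5, so dish1 seems absent. Look-alikes to leave alone are the orange dish (411,176), orange (178,281) and red (362,213). The tray is at (294,205), the stand at (165,160), and the jars at (219,179) and (330,252).

```bash
cat > h.py <<'E'
from workcell import ctrl
import cv2,numpy as np
from scipy.optimize import minimize
from scipy.spatial.transform import Rotation as R
D={1:(160,62,81,150),2:(138,58,70,128),3:(116,54,59,106),4:(94,50,48,84),5:(72,46,37,62)}
def proj(P,c):
    if c.get('fish'): raise 0
    f=210/np.tan(np.radians(c['fov_y']/2))
    K=np.array([[f,0,c['cx']],[0,f,c['cy']],[0,0,1]])
    return cv2.projectPoints(np.asarray(P,float).reshape(-1,1,3),c['rvec'],c['tvec'],K,None)[0][:,0]
def unproj(uv,c,z):
    f=210/np.tan(np.radians(c['fov_y']/2)); M=R.from_rotvec(c['rvec']).as_matrix()
    d=M.T@np.array([(uv[0]-c['cx'])/f,(uv[1]-c['cy'])/f,1]); o=-M.T@c['tvec']
    return o+d*(z-o[2])/d[2]
def hullmask(hulls,c,s=4):
    m=np.zeros((420*s,560*s),np.uint8)
    for P in hulls:
        q=proj(P,c); h=cv2.convexHull(((q+.5)*s).astype(np.float32)); cv2.fillConvexPoly(m,np.round(h).astype(np.int32),1)
    return cv2.resize(m.astype(np.float32),(560,420),interpolation=cv2.INTER_AREA)
a=np.linspace(0,2*np.pi,48,endpoint=False)
def ring(r,z): return np.c_[r*np.cos(a),r*np.sin(a),0*a+z]
def box(x0,x1,y0,y1,z0,z1): return np.array([[x,y,z] for x in(x0,x1) for y in(y0,y1) for z in(z0,z1)],float)
def place(P,x,y,yaw,z0=0):
    Q=P.copy();co,s=np.cos(yaw),np.sin(yaw)
    Q[:,0]=co*P[:,0]-s*P[:,1]+x;Q[:,1]=s*P[:,0]+co*P[:,1]+y;Q[:,2]+=z0;return Q
def dish(k):
    d,h,t,u=D[k]
    return [np.r_[ring(u/2,0),ring(d/2,5),ring(d/2,h)],box(-t-5,-t+5,-13,13,h-2,h+34)]
def fit(hulls,obs,x0,y0,yaws=np.radians(range(0,360,30)),z0=0):
    # obs: list of (mask,calib)
    def cost(p):
        t=0
        for m,c in obs:
            w=hullmask([place(P,*p,z0) for P in hulls],c)
            t+=1-np.minimum(w,m).sum()/max(np.maximum(w,m).sum(),1)
        return t/len(obs)
    best=None
    ys=sorted(yaws,key=lambda y:cost((x0,y0,y)))[:3]
    for y in ys:
        S=np.array([[x0,y0,y],[x0+10,y0,y],[x0,y0+10,y],[x0,y0,y+.3]])
        r=minimize(cost,S[0],method='Nelder-Mead',options=dict(initial_simplex=S,xatol=.1,fatol=1e-4,maxiter=90))
        if best is None or r.fun<best.fun:best=r
    return best.x,best.fun
def look(cams=('top','scene')):
    I={}
    for n in cams: I[n]=(ctrl.get_image(n),ctrl.get_calibration(n))
    return I
def masks(name,cam): return [(d['pixels'].astype(np.float32),d['score']) for d in ctrl.outline_of(name,cam)]
def cen(m):
    v,u=np.nonzero(m>.5);return np.array([u.mean(),v.mean()])
E
cat > m1.py <<'E'
from h import *
I=look()
M={n:masks('dish1',n) for n in I}
T=[]
for n in I:
    for m,s in M[n]:
        im=I[n][0][m>.5]; print(n,cen(m).round(),round(s,2),int(m.sum()),np.median(im,0))
white=lambda m,n:(np.median(I[n][0][m>.5],0).min()>120) and m.sum()>150
for m,s in M['top']:
    if not white(m,'top') :continue
    g=unproj(cen(m),I['top'][1],40)
    q=proj([[g[0],g[1],30]],I['scene'][1])[0]
    near=[mm for mm,ss in M['scene'] if np.linalg.norm(cen(mm)-q)<25]
    obs=[(m,I['top'][1])]+[(mm,I['scene'][1]) for mm in near[:1]]
    res=[]
    for k in D:
        if abs(np.sqrt(m.sum())/ (D[k][0]*.3*.89)-1)>.25: continue
        p,c=fit(dish(k),obs,g[0],g[1]); res.append((round(c,3),k,p[:2].round(1).tolist(),round(np.degrees(p[2])%360,1)))
    print(cen(m).round(),len(near),sorted(res)[:2])
for nm in ('tray',):
    for n in I:
        for m,s in masks(nm,n):
            v,u=np.nonzero(m>.5); r=cv2.minAreaRect(np.c_[u,v].astype(np.float32)); print(nm,n,round(s,2),int(m.sum()),cen(m),unproj(cen(m),I[n][1],10).round(1),r)
    mm=[(masks(nm,n)[0][0],I[n][1]) for n in I]
    g=unproj(cen(mm[0][0]),mm[0][1],10)
    for ob in (mm,mm[:1],mm[1:]): print('tray',fit([box(-100,100,-100,100,0,12)],ob,g[0],g[1],np.radians([-20,0,20])))
st=[box(-35,75,-55,55,0,12),box(-7,7,-7,7,0,210),box(-85,0,-4,4,196,204),box(-89,-81,-4,4,196,218)]
mm=[]
for n in I:
    l=masks('stand',n); print('stand',n,[(cen(m),s,m.sum()) for m,s in l]); 
    l2=masks('dipper',n); print('dip',n,[(cen(m),s,m.sum()) for m,s in l2])
    for j in('jar_a',): print(n,[(unproj(cen(m),I[n][1],35).round(),round(s,2)) for m,s in masks(j,n)])
    if l: mm.append((np.maximum(l[0][0],l2[0][0]) if l2 else l[0][0],I[n][1]))
g=unproj(cen(mm[0][0]),mm[0][1],20)
st+= [place(np.r_[ring(25,64),ring(25,109)],-55,0,0),place(box(-5,5,-12,12,214,250),-55,0,0),place(box(-5,5,-6,6,64,214),-55,0,0)]
for ob in (mm,mm[:1],mm[1:]):
  p,c=fit(st,ob,g[0],g[1]);print('stand',p[:2],np.degrees(p[2])%360,c)
for n in I:
    x=ctrl.pinpoint('peg',n);print('peg',n,x[0]['uv'],unproj(x[0]['uv'],I[n][1],200))
    x=ctrl.pinpoint('dipper',n);print('dipper',n,x[0]['uv'],unproj(x[0]['uv'],I[n][1],64))
    x=ctrl.pinpoint('stand',n);print('stand',n,x[0]['uv'],unproj(x[0]['uv'],I[n][1],0))
u=[cv2.resize(I['top'][0][110:290,130:450,::-1],None,fx=2.4,fy=2.4,interpolation=cv2.INTER_CUBIC)]
cv2.imwrite('pics/crop1.png',u[0])
E
python3 m1.py
```

```text
top [298. 145.] 0.95 1468 [218. 224. 195.]
top [177. 283.] 0.91 737 [221. 123.  27.]
top [196. 217.] 0.89 1112 [217. 223. 192.]
top [236. 145.] 0.88 698 [218. 223. 192.]
top [411. 175.] 0.75 1474 [222. 125.  18.]
top [365. 171.] 0.67 421 [215. 221. 190.]
top [362. 213.] 0.62 699 [222.  62.  51.]
top [293. 205.] 0.21 3556 [170. 151. 136.]
scene [340. 322.] 0.9 1636 [210. 205. 185.]
scene [386. 163.] 0.82 1091 [127.  73.  36.]
scene [167. 239.] 0.76 1324 [132.  52.  49.]
scene [249. 323.] 0.74 3380 [219. 219. 199.]
scene [ 93. 286.] 0.7 3134 [179. 100.  47.]
scene [157. 291.] 0.58 981 [158. 149. 135.]
scene [378. 228.] 0.56 1922 [164. 156. 143.]
[298. 145.] 1 [(np.float64(0.034), 2, [699.5, -48.4], np.float64(29.5)), (np.float64(0.253), 1, [688.3, -48.1], np.float64(209.9))]
[196. 217.] 1 [(np.float64(0.045), 3, [454.8, 279.3], np.float64(359.2)), (np.float64(0.264), 2, [447.3, 280.5], np.float64(105.2))]
[236. 145.] 1 [(np.float64(0.051), 4, [698.4, 153.6], np.float64(330.5)), (np.float64(0.336), 3, [686.7, 155.8], np.float64(107.4))]
[365. 171.] 1 [(np.float64(0.075), 5, [622.8, -270
[... 1046 characters left out ...]
 []
scene [(array([ 348., -159.,   35.]), 0.93), (array([588., 209.,  35.]), 0.58)]
stand [633.83388256 385.80337027] 65.72530904887151 0.23186421394348145
stand [634.71809295 386.18664789] 65.79097098859548 0.16521430015563965
stand [653.00860981 391.2707801 ] 115.45968419943296 0.34611624479293823
peg top [169.7, 163.3] [605.92071024 336.14774253 200.        ]
dipper top [178.6, 168.5] [610.13814019 336.42228568  64.        ]
stand top [167.8, 165.2] [629.53903177 386.10731506   0.        ]
peg scene [435.3, 253.8] [609.44622552 337.24062316 200.        ]
dipper scene [416.4, 283.0] [617.33813549 337.06893955  64.        ]
stand scene [426.2, 298.2] [631.00003222 376.91616329   0.        ]
```

View pics/crop1.png

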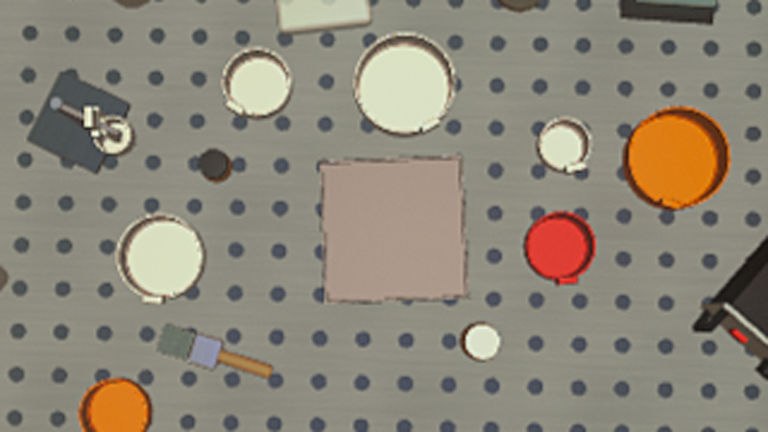

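The close crop confirms the choice. The white dishes with tabs are dish2 at (405,85), dish3 at (160,257), dish4 at (257,83) and dish5 at (563,143). The orange and red ones are clearly different, and the model fits are tight at 0.03 to 0.07. I'm moving to dish2's tab, at about (638.6, −82.9).

apply_moves:
  targets:
    - {"tx":0.03,"ty":0.03,"tz":0.05,"spin":8}
    - {"tx":0.405,"ty":0.497,"tz":0.08,"spin":97.6}
    - {"tx":0.405,"ty":0.497,"tz":0.08,"spin":97.6}
    - {"tx":0.405,"ty":0.497,"tz":0.08,"spin":97.6}
    - {"tx":0.405,"ty":0.497,"tz":0.08,"spin":97.6}
    - {"tx":0.405,"ty":0.497,"tz":0.08,"spin":97.6}
    - {"tx":0.405,"ty":0.497,"tz":0.08,"spin":97.6}
    - {"tx":0.405,"ty":0.497,"tz":0.08,"spin":97.6}
  gripper: -1

```text
t: 3.0
ee_pos: [476.5, -283.3, 285.2]
orientation: [2.212, 2.23, 0.0]
ft_force: [0.5, -0.8, -0.2]
width: 88.2
grasp_force: 0.0
```

```bash
cat > go.py <<'E'
import sys
from h import *
x,y,z,phi=map(float,sys.argv[1:5])
o=ctrl.get_obs();e=o['ee_pos'];M=R.from_rotvec(o['orientation']).as_matrix()
f=np.degrees(np.arctan2(M[1,1],M[0,1]));print('t',o['t'],'d',((np.array([x,y,z])-e)/1000).round(4),'phi',f.round(1),'spin',((phi-f+180)%360-180).round(1),'q6',o['qpos'][5].round(2))
E
python3 go.py 638.6 -82.9 63 29.5
```

```text
t 3.0 d [ 0.1621  0.2004 -0.2222] phi 0.4 spin 29.1 q6 -0.57
```

apply_moves:
  targets:
    - {"tx":0.162,"ty":0.2,"tz":-0.1,"spin":29.1}
    - {"tx":0.162,"ty":0.2,"tz":-0.1,"spin":29.1}
    - {"tx":0.162,"ty":0.2,"tz":-0.1,"spin":29.1}
    - {"tx":0.162,"ty":0.2,"tz":-0.1,"spin":29.1}
    - {"tx":0.162,"ty":0.2,"tz":-0.1,"spin":29.1}
    - {"tx":0.162,"ty":0.2,"tz":-0.1,"spin":29.1}
    - {"tx":0.162,"ty":0.2,"tz":-0.13,"spin":29.1}
    - {"tx":0.162,"ty":0.2,"tz":-0.13,"spin":29.1}

```text
t: 3.8
ee_pos: [635.2, -83.7, 151.1]
orientation: [-1.584, -2.706, 0.004]
ft_force: [-0.1, -0.4, -0.7]
width: 88.1
grasp_force: 0.0
```

```bash
python3 go.py 638.6 -82.9 63 29.5; python3 - <<'E'
from h import *
cv2.imwrite('pics/w1.png',ctrl.get_image('wrist')[:,:,::-1])
E
```

```text
t 3.8 d [ 0.0034  0.0008 -0.0881] phi 29.3 spin 0.2 q6 -0.66
```

View pics/w1.png

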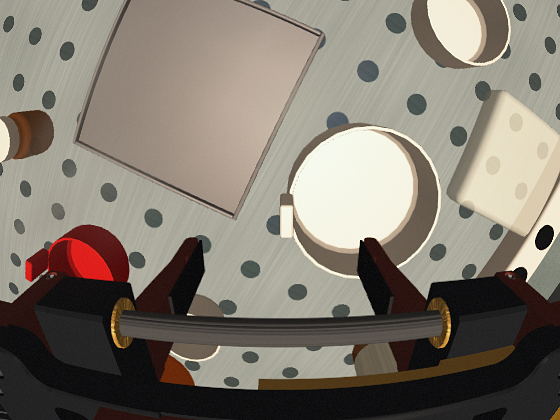

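The wrist view shows the dish2 tab at (287,215), between the open fingers and aligned with them. I'm going down.

apply_moves:
  targets:
    - {"tx":0,"ty":0,"tz":-0.04,"spin":0}
    - {"tx":0,"ty":0,"tz":-0.07,"spin":0}
    - {"tx":0,"ty":0,"tz":-0.08,"spin":0}
    - {"tx":0,"ty":0,"tz":-0.09,"spin":0}
    - {"tx":0,"ty":0,"tz":-0.09,"spin":0}
    - {"tx":0,"ty":0,"tz":-0.09,"spin":0}
    - {"tx":0,"ty":0,"tz":-0.09,"spin":0}
    - {"tx":0,"ty":0,"tz":-0.09,"spin":0}

```text
t: 4.65
ee_pos: [638.2, -85.1, 66.0]
orientation: [1.589, 2.708, 0.001]
ft_force: [0.4, -0.3, -0.2]
width: 87.9
grasp_force: 0.0
```

```bash
python3 go.py 638.6 -82.9 63 29.5
```

```text
t 4.65 d [ 0.0004  0.0022 -0.003 ] phi 29.2 spin 0.3 q6 -0.66
```

apply_moves:
  targets:
    - {"tx":0,"ty":0.002,"tz":-0.003,"spin":0}
    - {"tx":0,"ty":0.002,"tz":-0.003,"spin":0}
    - {"tx":0,"ty":0.002,"tz":-0.003,"spin":0}
    - {"tx":0,"ty":0.002,"tz":-0.003,"spin":0}
    - {"tx":0,"ty":0.002,"tz":-0.003,"spin":0}
    - {"tx":0,"ty":0.002,"tz":-0.003,"spin":0}
    - {"tx":0,"ty":0.002,"tz":-0.003,"spin":0}
    - {"tx":0,"ty":0.002,"tz":-0.003,"spin":0}
  gripper: 1

```text
t: 5.45
ee_pos: [637.5, -83.0, 61.8]
orientation: [-1.59, -2.71, -0.0]
ft_force: [-0.6, -0.3, 0.1]
width: 27.0
grasp_force: 0.0
```

apply_moves:
  targets:
    - {"tx":0,"ty":0,"tz":0,"spin":0}
    - {"tx":0,"ty":0,"tz":0,"spin":0}
    - {"tx":0,"ty":0,"tz":0,"spin":0}
    - {"tx":0,"ty":0,"tz":0,"spin":0}
    - {"tx":0,"ty":0,"tz":0.01,"spin":0}
    - {"tx":0,"ty":0,"tz":0.03,"spin":0}
    - {"tx":0,"ty":0,"tz":0.06,"spin":0}
    - {"tx":0,"ty":0,"tz":0.06,"spin":0}

```text
t: 6.25
ee_pos: [640.0, -83.4, 126.0]
orientation: [1.587, 2.704, 0.004]
ft_force: [1.3, 0.0, -1.4]
width: 9.7
grasp_force: 30.0
```

```bash
python3 go.py 467 -100.6 68 60; python3 - <<'E'
from h import *
o=ctrl.get_obs();print(o['width'],o['grasp_force'],o['ft_force'])
cv2.imwrite('pics/w2.png',ctrl.get_image('wrist')[:,:,::-1])
E
```

```text
t 6.25 d [-0.173  -0.0172 -0.058 ] phi 29.2 spin 30.8 q6 -0.66
9.73504601097291 29.999690651893616 [ 1.2740318   0.00546602 -1.40844161]
```

View pics/w2.png

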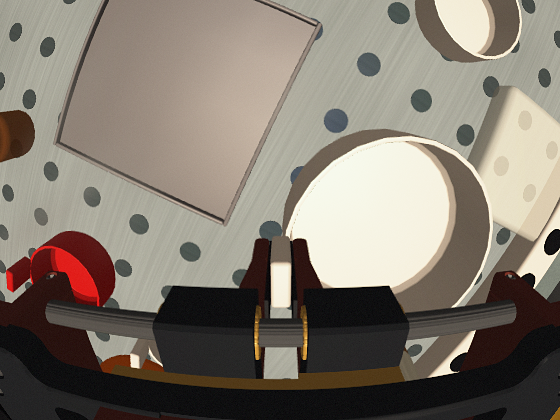

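The wrist view shows dish2's tab at (281,265), held squarely between the pads, with the dish lifted. I'm carrying it to the tray.

apply_moves:
  targets:
    - {"tx":-0.03,"ty":0,"tz":0,"spin":5}
    - {"tx":-0.065,"ty":-0.005,"tz":0,"spin":12}
    - {"tx":-0.1,"ty":-0.01,"tz":0,"spin":18}
    - {"tx":-0.135,"ty":-0.014,"tz":0,"spin":25}
    - {"tx":-0.16,"ty":-0.017,"tz":0,"spin":30.8}
    - {"tx":-0.173,"ty":-0.017,"tz":0,"spin":30.8}
    - {"tx":-0.173,"ty":-0.017,"tz":-0.02,"spin":30.8}
    - {"tx":-0.173,"ty":-0.017,"tz":-0.035,"spin":30.8}

```text
t: 7.1
ee_pos: [464.7, -100.1, 86.2]
orientation: [0.818, 3.032, 0.0]
ft_force: [0.3, 0.4, -2.5]
width: 9.6
grasp_force: 30.0
```

```bash
python3 go.py 467 -100.6 67 60
```

```text
t 7.1 d [ 0.0023 -0.0005 -0.0192] phi 59.8 spin 0.2 q6 -1.28
```

apply_moves:
  targets:
    - {"tx":0.001,"ty":0,"tz":-0.006,"spin":0}
    - {"tx":0.001,"ty":0,"tz":-0.012,"spin":0}
    - {"tx":0.001,"ty":0,"tz":-0.015,"spin":0}
    - {"tx":0.001,"ty":0,"tz":-0.017,"spin":0}
    - {"tx":0.001,"ty":0,"tz":-0.018,"spin":0}
    - {"tx":0.001,"ty":0,"tz":-0.018,"spin":0}
    - {"tx":0.001,"ty":0,"tz":-0.018,"spin":0}
    - {"tx":0.001,"ty":0,"tz":-0.018,"spin":0}

```text
t: 7.9
ee_pos: [465.6, -100.0, 69.1]
orientation: [0.813, 3.034, 0.0]
ft_force: [0.2, -0.1, -1.1]
width: 9.5
grasp_force: 30.0
```

apply_moves:
  targets:
    - {"tx":0,"ty":0,"tz":-0.002,"spin":0}
    - {"tx":0,"ty":0,"tz":-0.004,"spin":0}
    - {"tx":0,"ty":0,"tz":-0.004,"spin":0}
    - {"tx":0,"ty":0,"tz":-0.004,"spin":0}
    - {"tx":0,"ty":0,"tz":-0.004,"spin":0}
    - {"tx":0,"ty":0,"tz":-0.004,"spin":0}
    - {"tx":0,"ty":0,"tz":-0.004,"spin":0}
    - {"tx":0,"ty":0,"tz":-0.004,"spin":0}

```text
t: 8.7
ee_pos: [465.7, -100.1, 65.7]
orientation: [0.813, 3.034, -0.0]
ft_force: [-3.9, 0.5, 12.9]
width: 9.6
grasp_force: 30.0
```

apply_moves:
  targets:
    - {"tx":0,"ty":0,"tz":0,"spin":0}
    - {"tx":0,"ty":0,"tz":0,"spin":0}
    - {"tx":0,"ty":0,"tz":0,"spin":0}
    - {"tx":0,"ty":0,"tz":0,"spin":0}
    - {"tx":0,"ty":0,"tz":0.03,"spin":0}
    - {"tx":0,"ty":0,"tz":0.07,"spin":0}
    - {"tx":0,"ty":0,"tz":0.11,"spin":0}
    - {"tx":0,"ty":0,"tz":0.11,"spin":0}
  gripper: -0.2

```text
t: 9.5
ee_pos: [468.6, -100.7, 179.2]
orientation: [0.811, 3.026, 0.0]
ft_force: [1.9, 0.4, -0.4]
width: 52.8
grasp_force: 0.0
```

```bash
python3 go.py 395.8 280.1 59 -0.8
```

```text
t 9.5 d [-0.0728  0.3808 -0.1202] phi 60.0 spin -60.8 q6 -1.28
```

apply_moves:
  targets:
    - {"tx":-0.073,"ty":0.38,"tz":0,"spin":-60.8}
    - {"tx":-0.073,"ty":0.38,"tz":0,"spin":-60.8}
    - {"tx":-0.073,"ty":0.38,"tz":0,"spin":-60.8}
    - {"tx":-0.073,"ty":0.38,"tz":0,"spin":-60.8}
    - {"tx":-0.073,"ty":0.38,"tz":0,"spin":-60.8}
    - {"tx":-0.073,"ty":0.38,"tz":0,"spin":-60.8}
    - {"tx":-0.073,"ty":0.38,"tz":0,"spin":-60.8}
    - {"tx":-0.073,"ty":0.38,"tz":0,"spin":-60.8}
  gripper: -1

```text
t: 10.3
ee_pos: [401.3, 235.8, 174.0]
orientation: [-2.198, -2.245, 0.002]
ft_force: [1.1, 0.1, -0.0]
width: 87.9
grasp_force: 0.0
```

```bash
cat > m2.py <<'E'
from h import *
import sys
I=look()
M={n:masks('dish1',n) for n in I}
est={}
for s in sys.argv[1:]:
    k,x,y,z=[float(v) for v in s.split(',')];k=int(k);obs=[]
    for n in I:
        c=I[n][1];q=proj([[x,y,z+30]],c)[0]
        l=sorted([(np.linalg.norm(cen(m)-q),i) for i,(m,_) in enumerate(M[n])])
        if l and l[0][0]<25: obs.append((M[n][l[0][1]][0],c)); print(k,n,round(l[0][0],1),int(M[n][l[0][1]][0].sum()),end=' ')
    for ob in [obs]+([obs[:1],obs[1:]] if len(obs)>1 else []):
        if ob:
            p,c=fit(dish(k),ob,x,y,z0=z);print(p[:2].round(1),round(np.degrees(p[2])%360,1),round(c,3),end=' | ')
    print()
E
python3 go.py 395.8 280.1 59 -0.8; python3 m2.py 2,502,-40,4 3,454.8,279.3,0 4,698.4,153.6,0 5,622.8,-270.7,0;
```

```text
t 10.3 d [-0.0055  0.0443 -0.115 ] phi 1.2 spin -2.0 q6 0.48
2 top 0.5 1435 2 scene 2.2 2693 [499.  -40.2] 60.2 0.035 | [500.5 -39.5] 61.0 0.035 | [498.1 -40.2] 61.2 0.024 | 
3 scene 1.7 1900 [453.1 278.3] 357.9 0.04 | 
4 top 0.8 719 4 scene 1.7 1623 [698.  154.7] 330.0 0.061 | [698.3 155.5] 312.2 0.055 | [696.7 154.3] 328.1 0.053 | 
5 top 0.2 429 5 scene 2.3 971 [ 623.6 -270.8] 13.8 0.078 | [ 624.8 -271. ] 8.4 0.057 | [ 620.4 -272.3] 14.8 0.074 |
```

apply_moves:
  targets:
    - {"tx":0,"ty":0.005,"tz":-0.01,"spin":0}
    - {"tx":0,"ty":0.01,"tz":-0.03,"spin":0}
    - {"tx":0,"ty":0.01,"tz":-0.05,"spin":0}
    - {"tx":0,"ty":0.01,"tz":-0.05,"spin":0}
    - {"tx":0,"ty":0.01,"tz":-0.05,"spin":0}
    - {"tx":0,"ty":0.01,"tz":-0.05,"spin":0}
    - {"tx":0,"ty":0.01,"tz":-0.05,"spin":0}
    - {"tx":0,"ty":0.01,"tz":-0.05,"spin":0}

```text
t: 11.3
ee_pos: [402.7, 244.5, 125.5]
orientation: [2.192, 2.25, 0.002]
ft_force: [0.2, -0.4, 0.1]
width: 87.8
grasp_force: 0.0
```

```bash
python3 go.py 395.6 280.1 59 -1
```

```text
t 11.3 d [-0.0071  0.0356 -0.0665] phi 1.5 spin -2.5 q6 0.49
```

apply_moves:
  targets:
    - {"tx":-0.007,"ty":0.0355,"tz":0,"spin":-2.5}
    - {"tx":-0.007,"ty":0.0355,"tz":0,"spin":-2.5}
    - {"tx":-0.007,"ty":0.0355,"tz":-0.02,"spin":-2.5}
    - {"tx":-0.007,"ty":0.0355,"tz":-0.045,"spin":-2.5}
    - {"tx":-0.007,"ty":0.0355,"tz":-0.06,"spin":-2.5}
    - {"tx":-0.007,"ty":0.0355,"tz":-0.066,"spin":-2.5}
    - {"tx":-0.007,"ty":0.0355,"tz":-0.066,"spin":-2.5}
    - {"tx":-0.007,"ty":0.0355,"tz":-0.066,"spin":-2.5}

```text
t: 12.1
ee_pos: [395.6, 280.0, 59.4]
orientation: [2.24, 2.202, 0.001]
ft_force: [0.0, -0.0, 0.6]
width: 87.9
grasp_force: 0.0
```

apply_moves:
  targets:
    - {"tx":0,"ty":0,"tz":0,"spin":0}
    - {"tx":0,"ty":0,"tz":0,"spin":0}
    - {"tx":0,"ty":0,"tz":0,"spin":0}
    - {"tx":0,"ty":0,"tz":0,"spin":0}
    - {"tx":0,"ty":0,"tz":0,"spin":0}
    - {"tx":0,"ty":0,"tz":0,"spin":0}
    - {"tx":0,"ty":0,"tz":0,"spin":0}
    - {"tx":0,"ty":0,"tz":0,"spin":0}
  gripper: 1

```text
t: 12.9
ee_pos: [395.2, 279.9, 58.8]
orientation: [-2.24, -2.202, 0.0]
ft_force: [-0.3, 0.5, 0.6]
width: 27.4
grasp_force: 0.0
```

apply_moves:
  targets:
    - {"tx":0,"ty":0,"tz":0,"spin":0}
    - {"tx":0,"ty":0,"tz":0,"spin":0}
    - {"tx":0,"ty":0,"tz":0,"spin":0}
    - {"tx":0,"ty":0,"tz":0,"spin":0}
    - {"tx":0,"ty":0,"tz":0.02,"spin":0}
    - {"tx":0,"ty":0,"tz":0.06,"spin":0}
    - {"tx":0,"ty":0,"tz":0.1,"spin":0}
    - {"tx":0,"ty":0,"tz":0.12,"spin":0}

```text
t: 13.7
ee_pos: [396.0, 280.5, 181.6]
orientation: [2.24, 2.202, 0.005]
ft_force: [-0.5, 0.0, -2.3]
width: 9.7
grasp_force: 30.0
```

```bash
python3 go.py 441 -40 180 0
```

```text
t 13.7 d [ 0.045  -0.3205 -0.0016] phi -1.0 spin 1.0 q6 0.61
```

apply_moves:
  targets:
    - {"tx":0.003,"ty":-0.02,"tz":0,"spin":0}
    - {"tx":0.01,"ty":-0.06,"tz":0,"spin":0}
    - {"tx":0.016,"ty":-0.105,"tz":0,"spin":0}
    - {"tx":0.022,"ty":-0.15,"tz":0,"spin":0}
    - {"tx":0.028,"ty":-0.195,"tz":0,"spin":0}
    - {"tx":0.034,"ty":-0.24,"tz":0,"spin":0}
    - {"tx":0.04,"ty":-0.28,"tz":0,"spin":0}
    - {"tx":0.045,"ty":-0.31,"tz":0,"spin":0.5}

```text
t: 14.5
ee_pos: [439.9, -32.3, 178.8]
orientation: [-2.232, -2.21, 0.001]
ft_force: [0.5, -0.4, -2.3]
width: 10.2
grasp_force: 30.0
```

apply_moves:
  targets:
    - {"tx":0,"ty":-0.01,"tz":0,"spin":0}
    - {"tx":0,"ty":-0.01,"tz":0,"spin":0}
    - {"tx":0,"ty":-0.01,"tz":-0.01,"spin":0}
    - {"tx":0,"ty":-0.01,"tz":-0.03,"spin":0}
    - {"tx":0,"ty":-0.01,"tz":-0.04,"spin":0}
    - {"tx":0,"ty":-0.01,"tz":-0.04,"spin":0}
    - {"tx":0,"ty":-0.01,"tz":-0.04,"spin":0}
    - {"tx":0,"ty":-0.01,"tz":-0.04,"spin":0}

```text
t: 15.3
ee_pos: [440.7, -39.8, 139.3]
orientation: [2.23, 2.212, 0.001]
ft_force: [0.5, -0.3, -2.0]
width: 10.2
grasp_force: 30.0
```

```bash
python3 go.py 441 -40 69 0
```

```text
t 15.3 d [ 0.0003 -0.0002 -0.0703] phi -0.4 spin 0.4 q6 -0.11
```

apply_moves:
  targets:
    - {"tx":0,"ty":0,"tz":-0.02,"spin":0}
    - {"tx":0,"ty":0,"tz":-0.035,"spin":0}
    - {"tx":0,"ty":0,"tz":-0.047,"spin":0}
    - {"tx":0,"ty":0,"tz":-0.055,"spin":0}
    - {"tx":0,"ty":0,"tz":-0.062,"spin":0}
    - {"tx":0,"ty":0,"tz":-0.066,"spin":0}
    - {"tx":0,"ty":0,"tz":-0.069,"spin":0}
    - {"tx":0,"ty":0,"tz":-0.07,"spin":0}

```text
t: 16.1
ee_pos: [440.3, -40.1, 68.8]
orientation: [2.231, 2.212, 0.0]
ft_force: [0.3, -0.0, -1.0]
width: 9.6
grasp_force: 30.0
```

apply_moves:
  targets:
    - {"tx":0,"ty":0,"tz":-0.001,"spin":0}
    - {"tx":0,"ty":0,"tz":-0.002,"spin":0}
    - {"tx":0,"ty":0,"tz":-0.003,"spin":0}
    - {"tx":0,"ty":0,"tz":-0.003,"spin":0}
    - {"tx":0,"ty":0,"tz":-0.003,"spin":0}
    - {"tx":0,"ty":0,"tz":-0.003,"spin":0}
    - {"tx":0,"ty":0,"tz":-0.003,"spin":0}
    - {"tx":0,"ty":0,"tz":-0.003,"spin":0}

```text
t: 16.9
ee_pos: [440.5, -40.1, 66.8]
orientation: [2.23, 2.212, 0.001]
ft_force: [-3.5, -0.2, 12.4]
width: 9.6
grasp_force: 30.0
```

apply_moves:
  targets:
    - {"tx":0,"ty":0,"tz":0,"spin":0}
    - {"tx":0,"ty":0,"tz":0,"spin":0}
    - {"tx":0,"ty":0,"tz":0,"spin":0}
    - {"tx":0,"ty":0,"tz":0,"spin":0}
    - {"tx":0,"ty":0,"tz":0.03,"spin":0}
    - {"tx":0,"ty":0,"tz":0.07,"spin":0}
    - {"tx":0,"ty":0,"tz":0.11,"spin":0}
    - {"tx":0,"ty":0,"tz":0.13,"spin":0}
  gripper: 0.1

```text
t: 17.7
ee_pos: [441.5, -40.3, 198.7]
orientation: [2.229, 2.21, 0.004]
ft_force: [0.2, -0.5, -0.8]
width: 39.5
grasp_force: 0.0
```

```bash
python3 go.py 656.6 178.2 55 -30
```

```text
t 17.7 d [ 0.2151  0.2185 -0.1437] phi -0.5 spin -29.5 q6 -0.11
```

Dish3 seated at the expected height. Next is dish4, approached with a narrow opening because the small jar is close by.

apply_moves:
  targets:
    - {"tx":0.215,"ty":0.2185,"tz":-0.02,"spin":-29.5}
    - {"tx":0.215,"ty":0.2185,"tz":-0.02,"spin":-29.5}
    - {"tx":0.215,"ty":0.2185,"tz":-0.02,"spin":-29.5}
    - {"tx":0.215,"ty":0.2185,"tz":-0.02,"spin":-29.5}
    - {"tx":0.215,"ty":0.2185,"tz":-0.02,"spin":-29.5}
    - {"tx":0.215,"ty":0.2185,"tz":-0.02,"spin":-29.5}
    - {"tx":0.215,"ty":0.2185,"tz":-0.02,"spin":-29.5}
    - {"tx":0.215,"ty":0.2185,"tz":-0.02,"spin":-29.5}
  gripper: 0.1

```text
t: 18.5
ee_pos: [655.5, 179.5, 174.7]
orientation: [-2.719, -1.574, 0.002]
ft_force: [-0.2, -0.7, 0.3]
width: 39.8
grasp_force: 0.0
```

```bash
python3 m2.py 2,500,-40,4 3,500,-40,8 4,698.4,153.6,0 5,622.8,-270.7,0;python3 go.py 656.6 178.2 55 -30; python3 - <<'E'
from h import *
cv2.imwrite('pics/w3.png',ctrl.get_image('wrist')[:,:,::-1])
E
```

```text
2 top 0.5 1007 2 scene 4.7 1852 [483.9 -40.8] 179.9 0.308 | [493.2 -34.9] 11.5 0.313 | [476.4 -40.8] 162.9 0.273 | 
3 top 0.5 1007 3 scene 3.9 1852 [497.5 -40.8] 0.0 0.075 | [499.  -39.5] 358.3 0.047 | [493.7 -41.5] 0.2 0.087 | 
4 top 7.4 290 4 scene 1.0 1579 [696.2 153.3] 122.8 0.336 | [700.3 147.5] 20.3 0.591 | [695.4 154. ] 130.7 0.053 | 
5 top 0.1 406 5 scene 2.3 962 [ 623.1 -270.7] 13.4 0.096 | [ 624.3 -270.7] 7.4 0.095 | [ 620.4 -272.3] 14.9 0.08 | 
t 18.7 d [ 0.0025  0.0012 -0.1209] phi -30.0 spin 0.0 q6 0.77
```

View pics/w3.png

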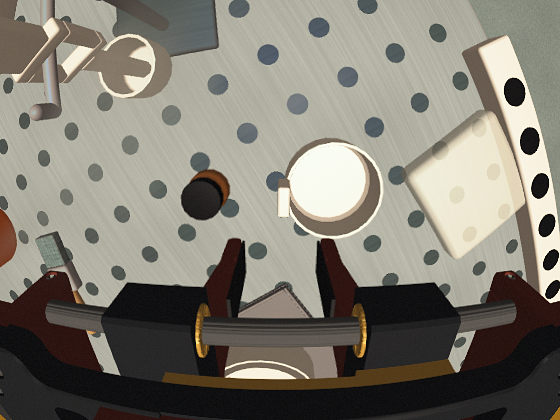

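The wrist view shows dish4's tab at (283,200), centred between the fingers at columns 240 and 320. The jar at (207,195) is clear of the finger path.

apply_moves:
  targets:
    - {"tx":0.0025,"ty":0.001,"tz":-0.04,"spin":0}
    - {"tx":0.0025,"ty":0.001,"tz":-0.075,"spin":0}
    - {"tx":0.0025,"ty":0.001,"tz":-0.1,"spin":0}
    - {"tx":0.0025,"ty":0.001,"tz":-0.115,"spin":0}
    - {"tx":0.0025,"ty":0.001,"tz":-0.12,"spin":0}
    - {"tx":0.0025,"ty":0.001,"tz":-0.12,"spin":0}
    - {"tx":0.0025,"ty":0.001,"tz":-0.12,"spin":0}
    - {"tx":0.0025,"ty":0.001,"tz":-0.12,"spin":0}

```text
t: 19.55
ee_pos: [658.8, 179.6, 57.4]
orientation: [2.72, 1.571, 0.004]
ft_force: [-0.3, 0.3, 0.1]
width: 39.5
grasp_force: 0.0
```

apply_moves:
  targets:
    - {"tx":0,"ty":0,"tz":0,"spin":0}
    - {"tx":0,"ty":0,"tz":0,"spin":0}
    - {"tx":0,"ty":0,"tz":0,"spin":0}
    - {"tx":0,"ty":0,"tz":0,"spin":0}
    - {"tx":0,"ty":0,"tz":0,"spin":0}
    - {"tx":0,"ty":0,"tz":0,"spin":0}
    - {"tx":0,"ty":0,"tz":0,"spin":0}
    - {"tx":0,"ty":0,"tz":0,"spin":0}
  gripper: 1

```text
t: 20.35
ee_pos: [657.9, 179.4, 56.0]
orientation: [2.72, 1.571, 0.0]
ft_force: [-0.7, -0.2, 2.1]
width: 9.4
grasp_force: 30.0
```

apply_moves:
  targets:
    - {"tx":0,"ty":0,"tz":0,"spin":0}
    - {"tx":0,"ty":0,"tz":0.01,"spin":0}
    - {"tx":0,"ty":0,"tz":0.03,"spin":0}
    - {"tx":0,"ty":0,"tz":0.06,"spin":0}
    - {"tx":0,"ty":0,"tz":0.09,"spin":0}
    - {"tx":0,"ty":0,"tz":0.12,"spin":0}
    - {"tx":0,"ty":0,"tz":0.13,"spin":0}
    - {"tx":0,"ty":0,"tz":0.13,"spin":0}

```text
t: 21.15
ee_pos: [658.6, 179.6, 187.6]
orientation: [2.72, 1.571, 0.005]
ft_force: [-0.1, 0.1, -1.5]
width: 10.0
grasp_force: 30.0
```

```bash
python3 go.py 523 1.5 186 -60
```

```text
t 21.15 d [-0.1356 -0.1781 -0.0016] phi -30.0 spin -30.0 q6 0.77
```

apply_moves:
  targets:
    - {"tx":-0.02,"ty":-0.02,"tz":0,"spin":-4}
    - {"tx":-0.05,"ty":-0.05,"tz":0,"spin":-9}
    - {"tx":-0.08,"ty":-0.08,"tz":0,"spin":-14}
    - {"tx":-0.11,"ty":-0.11,"tz":0,"spin":-19}
    - {"tx":-0.14,"ty":-0.14,"tz":0,"spin":-24}
    - {"tx":-0.165,"ty":-0.16,"tz":0,"spin":-28}
    - {"tx":-0.18,"ty":-0.175,"tz":0,"spin":-30}
    - {"tx":-0.1835,"ty":-0.178,"tz":0,"spin":-30}

```text
t: 21.95
ee_pos: [471.2, 0.3, 184.2]
orientation: [-3.034, -0.81, 0.006]
ft_force: [-0.1, -0.4, -1.2]
width: 10.1
grasp_force: 30.0
```

apply_moves:
  targets:
    - {"tx":0,"ty":0,"tz":0,"spin":0}
    - {"tx":0,"ty":0,"tz":0,"spin":0}
    - {"tx":0,"ty":0,"tz":-0.01,"spin":0}
    - {"tx":0,"ty":0,"tz":-0.03,"spin":0}
    - {"tx":0,"ty":0,"tz":-0.04,"spin":0}
    - {"tx":0,"ty":0,"tz":-0.05,"spin":0}
    - {"tx":0,"ty":0,"tz":-0.05,"spin":0}
    - {"tx":0,"ty":0,"tz":-0.05,"spin":0}

```text
t: 22.75
ee_pos: [474.4, 1.5, 135.7]
orientation: [-3.034, -0.814, 0.001]
ft_force: [-0.5, -0.0, -0.8]
width: 9.8
grasp_force: 30.0
```

```bash
python3 go.py 475 1.6 70 -60
```

```text
t 22.75 d [ 0.0006  0.0001 -0.0657] phi -60.0 spin -0.0 q6 1.02
```

apply_moves:
  targets:
    - {"tx":0,"ty":0,"tz":-0.02,"spin":0}
    - {"tx":0,"ty":0,"tz":-0.035,"spin":0}
    - {"tx":0,"ty":0,"tz":-0.046,"spin":0}
    - {"tx":0,"ty":0,"tz":-0.054,"spin":0}
    - {"tx":0,"ty":0,"tz":-0.06,"spin":0}
    - {"tx":0,"ty":0,"tz":-0.063,"spin":0}
    - {"tx":0,"ty":0,"tz":-0.065,"spin":0}
    - {"tx":0,"ty":0,"tz":-0.065,"spin":0}

```text
t: 23.55
ee_pos: [474.4, 1.4, 70.9]
orientation: [3.034, 0.813, 0.0]
ft_force: [-0.7, 0.2, -1.0]
width: 9.7
grasp_force: 30.0
```

apply_moves:
  targets:
    - {"tx":0,"ty":0,"tz":-0.001,"spin":0}
    - {"tx":0,"ty":0,"tz":-0.002,"spin":0}
    - {"tx":0,"ty":0,"tz":-0.003,"spin":0}
    - {"tx":0,"ty":0,"tz":-0.003,"spin":0}
    - {"tx":0,"ty":0,"tz":-0.003,"spin":0}
    - {"tx":0,"ty":0,"tz":-0.003,"spin":0}
    - {"tx":0,"ty":0,"tz":-0.003,"spin":0}
    - {"tx":0,"ty":0,"tz":-0.003,"spin":0}

```text
t: 24.35
ee_pos: [474.4, 1.4, 67.9]
orientation: [3.034, 0.814, 0.0]
ft_force: [0.2, 0.0, -0.5]
width: 9.7
grasp_force: 30.0
```

apply_moves:
  targets:
    - {"tx":0,"ty":0,"tz":-0.001,"spin":0}
    - {"tx":0,"ty":0,"tz":-0.002,"spin":0}
    - {"tx":0,"ty":0,"tz":-0.002,"spin":0}
    - {"tx":0,"ty":0,"tz":-0.002,"spin":0}
    - {"tx":0,"ty":0,"tz":-0.002,"spin":0}
    - {"tx":0,"ty":0,"tz":-0.002,"spin":0}
    - {"tx":0,"ty":0,"tz":-0.002,"spin":0}
    - {"tx":0,"ty":0,"tz":-0.002,"spin":0}

```text
t: 25.15
ee_pos: [474.5, 1.5, 67.8]
orientation: [3.034, 0.813, 0.001]
ft_force: [-7.7, 2.5, 27.8]
width: 9.7
grasp_force: 30.0
```

apply_moves:
  targets:
    - {"tx":0,"ty":0,"tz":0,"spin":0}
    - {"tx":0,"ty":0,"tz":0,"spin":0}
    - {"tx":0,"ty":0,"tz":0,"spin":0}
    - {"tx":0,"ty":0,"tz":0,"spin":0}
    - {"tx":0,"ty":0,"tz":0.03,"spin":0}
    - {"tx":0,"ty":0,"tz":0.07,"spin":0}
    - {"tx":0,"ty":0,"tz":0.11,"spin":0}
    - {"tx":0,"ty":0,"tz":0.13,"spin":0}
  gripper: 0.1

```text
t: 25.95
ee_pos: [475.5, 1.4, 198.6]
orientation: [3.033, 0.813, 0.005]
ft_force: [0.5, 0.2, -0.4]
width: 39.7
grasp_force: 0.0
```

```bash
python3 go.py 586.9 -278.8 52 12.5
```

```text
t 25.95 d [ 0.1114 -0.2802 -0.1466] phi -60.0 spin 72.5 q6 1.02
```

apply_moves:
  targets:
    - {"tx":0.111,"ty":-0.28,"tz":-0.02,"spin":72.5}
    - {"tx":0.111,"ty":-0.28,"tz":-0.02,"spin":72.5}
    - {"tx":0.111,"ty":-0.28,"tz":-0.02,"spin":72.5}
    - {"tx":0.111,"ty":-0.28,"tz":-0.02,"spin":72.5}
    - {"tx":0.111,"ty":-0.28,"tz":-0.02,"spin":72.5}
    - {"tx":0.111,"ty":-0.28,"tz":-0.02,"spin":72.5}
    - {"tx":0.111,"ty":-0.28,"tz":-0.02,"spin":72.5}
    - {"tx":0.111,"ty":-0.28,"tz":-0.02,"spin":72.5}
  gripper: -0.2

```text
t: 26.75
ee_pos: [585.4, -281.2, 174.7]
orientation: [-2.076, -2.357, 0.001]
ft_force: [-0.3, -0.2, 0.1]
width: 52.3
grasp_force: 0.0
```

```bash
python3 m2.py 4,499,-40,12 5,622.8,-270.7,0;python3 go.py 586.9 -278.8 52 12.5; python3 - <<'E'
from h import *
w=ctrl.get_image('wrist')[:,:,::-1]
t=ctrl.get_image('top')[130:250,220:400,::-1]
t=cv2.resize(t,(630,420),interpolation=cv2.INTER_CUBIC)
im=np.hstack([w,t]);cv2.imwrite('pics/w4.png',cv2.resize(im,(800,282)))
E
```

```text
4 top 0.8 689 4 scene 3.4 1252 [495.9 -40.6] 299.6 0.091 | [496.9 -39.9] 299.3 0.047 | [492.4 -42.4] 295.9 0.111 | 
5 top 5.5 192 5 scene 2.1 985 [ 622.6 -270. ] 14.5 0.328 | [ 623.7 -258.6] 306.6 0.553 | [ 621.1 -271.4] 14.9 0.059 | 
t 26.95 d [ 0.002  -0.0005 -0.1234] phi 6.8 spin 5.7 q6 -0.58
```

View pics/w4.png

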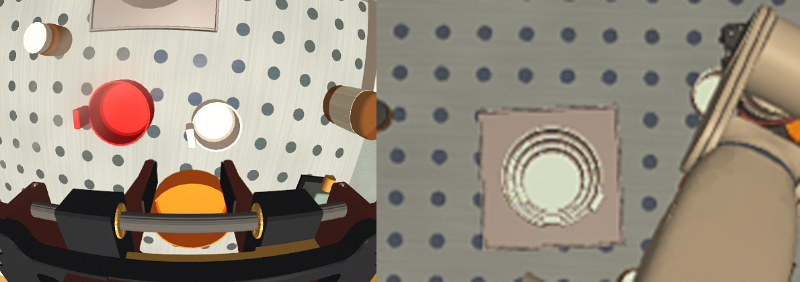

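The wrist half shows dish5's tab at (190,135), between the fingers. The top-view half shows dish2, dish3 and dish4 nested concentrically in the tray. I'm grasping dish5.

apply_moves:
  targets:
    - {"tx":0.002,"ty":0,"tz":-0.03,"spin":5.7}
    - {"tx":0.002,"ty":0,"tz":-0.07,"spin":5.7}
    - {"tx":0.002,"ty":0,"tz":-0.1,"spin":5.7}
    - {"tx":0.002,"ty":0,"tz":-0.115,"spin":5.7}
    - {"tx":0.002,"ty":0,"tz":-0.123,"spin":5.7}
    - {"tx":0.002,"ty":0,"tz":-0.123,"spin":5.7}
    - {"tx":0.002,"ty":0,"tz":-0.123,"spin":5.7}
    - {"tx":0.002,"ty":0,"tz":-0.123,"spin":5.7}

```text
t: 27.85
ee_pos: [588.3, -279.1, 54.4]
orientation: [1.959, 2.453, 0.001]
ft_force: [0.1, -0.2, 0.9]
width: 52.7
grasp_force: 0.0
```

apply_moves:
  targets:
    - {"tx":0,"ty":0,"tz":0,"spin":0}
    - {"tx":0,"ty":0,"tz":0,"spin":0}
    - {"tx":0,"ty":0,"tz":0,"spin":0}
    - {"tx":0,"ty":0,"tz":0,"spin":0}
    - {"tx":0,"ty":0,"tz":0,"spin":0}
    - {"tx":0,"ty":0,"tz":0,"spin":0}
    - {"tx":0,"ty":0,"tz":0,"spin":0}
    - {"tx":0,"ty":0,"tz":0,"spin":0}
  gripper: 1

```text
t: 28.65
ee_pos: [587.3, -278.7, 52.8]
orientation: [1.961, 2.455, -0.0]
ft_force: [0.8, 0.3, 0.6]
width: 10.0
grasp_force: 30.0
```

apply_moves:
  targets:
    - {"tx":0,"ty":0,"tz":0,"spin":0}
    - {"tx":0,"ty":0,"tz":0.01,"spin":0}
    - {"tx":0,"ty":0,"tz":0.03,"spin":0}
    - {"tx":0,"ty":0,"tz":0.06,"spin":0}
    - {"tx":0,"ty":0,"tz":0.09,"spin":0}
    - {"tx":0,"ty":0,"tz":0.12,"spin":0}
    - {"tx":0,"ty":0,"tz":0.13,"spin":0}
    - {"tx":0,"ty":0,"tz":0.13,"spin":0}

```text
t: 29.45
ee_pos: [588.1, -279.0, 184.7]
orientation: [1.959, 2.452, 0.001]
ft_force: [-0.3, 0.5, -2.2]
width: 10.0
grasp_force: 30.0
```

```bash
python3 go.py 504.4 -76.4 182 100
```

```text
t 29.45 d [-0.0837  0.2026 -0.0027] phi 12.8 spin 87.2 q6 -0.68
```

apply_moves:
  targets:
    - {"tx":-0.005,"ty":0.02,"tz":0,"spin":7}
    - {"tx":-0.02,"ty":0.05,"tz":0,"spin":15}
    - {"tx":-0.03,"ty":0.08,"tz":0,"spin":23}
    - {"tx":-0.04,"ty":0.11,"tz":0,"spin":31}
    - {"tx":-0.055,"ty":0.14,"tz":0,"spin":39}
    - {"tx":-0.065,"ty":0.165,"tz":0,"spin":47}
    - {"tx":-0.075,"ty":0.185,"tz":0,"spin":55}
    - {"tx":-0.0835,"ty":0.2025,"tz":0,"spin":63}

```text
t: 30.25
ee_pos: [501.8, -74.8, 181.1]
orientation: [-0.379, -3.115, -0.0]
ft_force: [-0.5, -0.3, -0.6]
width: 10.0
grasp_force: 30.0
```

apply_moves:
  targets:
    - {"tx":0,"ty":0,"tz":0,"spin":7}
    - {"tx":0,"ty":0,"tz":0,"spin":15}
    - {"tx":0,"ty":0,"tz":0,"spin":21}
    - {"tx":0,"ty":0,"tz":0,"spin":24}
    - {"tx":0,"ty":0,"tz":-0.01,"spin":24}
    - {"tx":0,"ty":0,"tz":-0.03,"spin":24}
    - {"tx":0,"ty":0,"tz":-0.04,"spin":24}
    - {"tx":0,"ty":0,"tz":-0.04,"spin":24}

```text
t: 31.05
ee_pos: [501.9, -75.8, 140.4]
orientation: [0.266, -3.126, -0.002]
ft_force: [-0.1, -0.8, -0.6]
width: 9.9
grasp_force: 30.0
```

```bash
python3 go.py 504.4 -76.4 71 100
```

```text
t 31.05 d [ 0.0025 -0.0006 -0.0694] phi 99.7 spin 0.3 q6 -1.91
```

apply_moves:
  targets:
    - {"tx":0.002,"ty":-0.001,"tz":-0.01,"spin":0}
    - {"tx":0.002,"ty":-0.001,"tz":-0.025,"spin":0}
    - {"tx":0.002,"ty":-0.001,"tz":-0.04,"spin":0}
    - {"tx":0.002,"ty":-0.001,"tz":-0.052,"spin":0}
    - {"tx":0.002,"ty":-0.001,"tz":-0.06,"spin":0}
    - {"tx":0.002,"ty":-0.001,"tz":-0.065,"spin":0}
    - {"tx":0.002,"ty":-0.001,"tz":-0.068,"spin":0}
    - {"tx":0.002,"ty":-0.001,"tz":-0.069,"spin":0}

```text
t: 31.85
ee_pos: [505.9, -77.1, 73.8]
orientation: [-0.268, 3.13, -0.0]
ft_force: [-1.0, -0.4, -1.2]
width: 10.1
grasp_force: 30.0
```

apply_moves:
  targets:
    - {"tx":0,"ty":0,"tz":-0.001,"spin":0}
    - {"tx":0,"ty":0,"tz":-0.002,"spin":0}
    - {"tx":0,"ty":0,"tz":-0.003,"spin":0}
    - {"tx":0,"ty":0,"tz":-0.003,"spin":0}
    - {"tx":0,"ty":0,"tz":-0.003,"spin":0}
    - {"tx":0,"ty":0,"tz":-0.003,"spin":0}
    - {"tx":0,"ty":0,"tz":-0.003,"spin":0}
    - {"tx":0,"ty":0,"tz":-0.003,"spin":0}

```text
t: 32.65
ee_pos: [505.8, -77.1, 70.9]
orientation: [-0.268, 3.13, -0.0]
ft_force: [0.3, 0.2, -1.2]
width: 9.9
grasp_force: 30.0
```

apply_moves:
  targets:
    - {"tx":-0.001,"ty":0,"tz":-0.001,"spin":0}
    - {"tx":-0.001,"ty":0,"tz":-0.002,"spin":0}
    - {"tx":-0.001,"ty":0,"tz":-0.003,"spin":0}
    - {"tx":-0.001,"ty":0,"tz":-0.003,"spin":0}
    - {"tx":-0.001,"ty":0,"tz":-0.003,"spin":0}
    - {"tx":-0.001,"ty":0,"tz":-0.003,"spin":0}
    - {"tx":-0.001,"ty":0,"tz":-0.003,"spin":0}
    - {"tx":-0.001,"ty":0,"tz":-0.003,"spin":0}

```text
t: 33.45
ee_pos: [504.7, -77.2, 68.7]
orientation: [0.268, -3.13, 0.0]
ft_force: [-3.4, -0.5, 12.4]
width: 10.0
grasp_force: 30.0
```

apply_moves:
  targets:
    - {"tx":0,"ty":0,"tz":0,"spin":0}
    - {"tx":0,"ty":0,"tz":0,"spin":0}
    - {"tx":0,"ty":0,"tz":0,"spin":0}
    - {"tx":0,"ty":0,"tz":0,"spin":0}
    - {"tx":0,"ty":0,"tz":0.03,"spin":0}
    - {"tx":0,"ty":0,"tz":0.07,"spin":0}
    - {"tx":0,"ty":0,"tz":0.12,"spin":0}
    - {"tx":0,"ty":0,"tz":0.17,"spin":0}
  gripper: 0.2

```text
t: 34.25
ee_pos: [504.1, -77.0, 239.1]
orientation: [0.267, -3.129, -0.001]
ft_force: [0.8, 0.4, -0.9]
width: 34.7
grasp_force: 0.0
```

```bash
python3 go.py 607 336.5 225 65.8
```

```text
t 34.25 d [ 0.1029  0.4135 -0.0141] phi 99.8 spin -34.0 q6 -1.92
```

Dish5 is seated. Next is the dipper: I'm staging above and short of it to look with the wrist camera.

apply_moves:
  targets:
    - {"tx":0.01,"ty":0.02,"tz":0.04,"spin":-8}
    - {"tx":0.05,"ty":0.3,"tz":0.1,"spin":-34}
    - {"tx":0.05,"ty":0.3,"tz":0.1,"spin":-34}
    - {"tx":0.05,"ty":0.3,"tz":0.1,"spin":-34}
    - {"tx":0.05,"ty":0.3,"tz":0.1,"spin":-34}
    - {"tx":0.05,"ty":0.3,"tz":0.1,"spin":-34}
    - {"tx":0.05,"ty":0.3,"tz":0.1,"spin":-34}
    - {"tx":0.05,"ty":0.3,"tz":0.1,"spin":-34}

```text
t: 35.05
ee_pos: [555.5, 227.9, 338.8]
orientation: [0.652, 3.071, 0.004]
ft_force: [0.0, -0.4, 1.1]
width: 35.4
grasp_force: 0.0
```

```bash
python3 go.py 607 336.5 225 65.8; python3 - <<'E'
from h import *
c=ctrl.get_calibration('wrist');print(c)
w=ctrl.get_image('wrist')
for k in('peg','dipper','stand'): print(k,[(d['uv'],round(d['score'],2)) for d in ctrl.pinpoint(k,'wrist')][:2])
s=ctrl.get_image('scene')
s=cv2.resize(s[200:360,360:510],(400,420),interpolation=cv2.INTER_CUBIC)
im=np.hstack([w,s])[:,:,::-1];cv2.imwrite('pics/w5.png',cv2.resize(im,(800,350)))
E
python3 m2.py 5,498,-40,16
```

```text
t 35.05 d [ 0.0515  0.1086 -0.1138] phi 66.0 spin -0.2 q6 -0.78
{'fov_y': 65.70646984690485, 'cx': 280.4486481321017, 'cy': 202.40242624972961, 'rvec': array([-2.41438838, -1.56944669, -0.2408028 ]), 'tvec': array([-434.10389705, -466.50541029,  378.00453736])}
peg [([401.1, 199.6], 0.63)]
dipper [([367.1, 167.3], 0.93), ([280.3, 180.9], 0.69)]
stand [([387.5, 164.4], 0.64)]
5 top 1.3 424 5 scene 2.3 667 [498.9 -41.4] 102.0 0.135 | [499.1 -41.4] 101.7 0.049 | [489.4 -42.2] 117.5 0.205 |
```

View pics/w5.png

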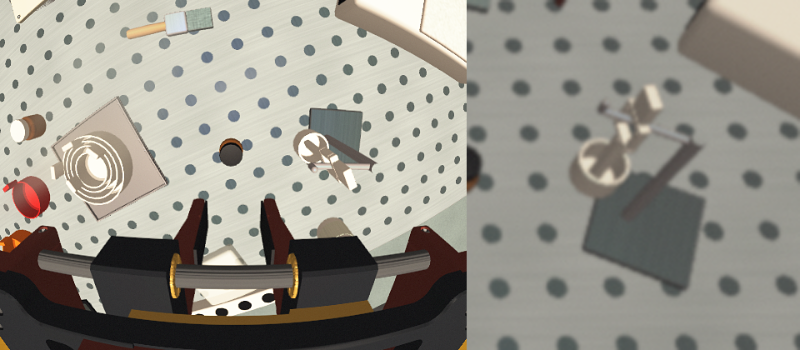

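```bash
cat >> h.py <<'E'
def ray(uv,c,fish=False):
    f=210/np.tan(np.radians(c['fov_y']/2)); M=R.from_rotvec(c['rvec']).as_matrix()
    p=np.array([(uv[0]-c['cx'])/f,(uv[1]-c['cy'])/f]); r=np.hypot(*p)
    d=np.array([*p,1.]) if not fish else np.array([*(p/r*np.sin(r)),np.cos(r)])
    d/=np.linalg.norm(d); return -M.T@c['tvec'],M.T@d
def tri(rays):
    A=sum(np.eye(3)-np.outer(d,d) for o,d in rays);b=sum((np.eye(3)-np.outer(d,d))@o for o,d in rays)
    X=np.linalg.solve(A,b);return X.round(1),[round(np.linalg.norm(np.cross(X-o,d)),1) for o,d in rays]
E
python3 - <<'E'
from h import *
T,S,W=[ctrl.get_calibration(n) for n in('top','scene','wrist')]
for k,u in dict(peg=((169.7,163.3),(435.3,253.8),(401.1,199.6)),dip=((178.6,168.5),(416.4,283),(367.1,167.3)),stand=((167.8,165.2),(426.2,298.2),(387.5,164.4))).items():
    r=[ray(u[0],T),ray(u[1],S),ray(u[2],W,True)]
    print(k,tri(r),tri(r[:2]),tri([r[0],r[2]]))
E
```

```text
peg (array([609.1, 333.4, 202.1]), [np.float64(4.1), np.float64(3.2), np.float64(5.3)]) (array([607. , 338.2, 195.4]), [np.float64(1.1), np.float64(1.1)]) (array([603.2, 328. , 219.2]), [np.float64(3.8), np.float64(3.8)])
dip (array([611.4, 337.8,  50.9]), [np.float64(1.3), np.float64(4.0), np.float64(5.3)]) (array([612.3, 340.1,  52.1]), [np.float64(1.4), np.float64(1.4)]) (array([612.1, 337. ,  44.8]), [np.float64(3.3), np.float64(3.3)])
stand (array([6.312e+02, 3.792e+02, 6.000e-01]), [np.float64(6.8), np.float64(2.4), np.float64(4.7)]) (array([629.2, 383.8,  -7.2]), [np.float64(4.0), np.float64(4.0)]) (array([627.1, 376.1,  19.6]), [np.float64(5.6), np.float64(5.6)])
```

apply_moves:
  targets:
    - {"tx":0.052,"ty":0.107,"tz":0,"spin":0}
    - {"tx":0.052,"ty":0.107,"tz":0,"spin":0}
    - {"tx":0.052,"ty":0.107,"tz":0,"spin":0}
    - {"tx":0.052,"ty":0.107,"tz":0,"spin":0}
    - {"tx":0.052,"ty":0.107,"tz":-0.02,"spin":0}
    - {"tx":0.052,"ty":0.107,"tz":-0.04,"spin":0}
    - {"tx":0.052,"ty":0.107,"tz":-0.04,"spin":0}
    - {"tx":0.052,"ty":0.107,"tz":-0.04,"spin":0}
  gripper: 0.2

```text
t: 36.3
ee_pos: [606.7, 328.7, 298.1]
orientation: [-0.661, -3.071, 0.001]
ft_force: [0.6, -0.1, -0.0]
width: 35.0
grasp_force: 0.0
```

```bash
python3 go.py 608 335 225 65; python3 - <<'E'
from h import *
w=ctrl.get_image('wrist')
for k in('peg','dipper','stand'): print(k,[(d['uv'],round(d['score'],2)) for d in ctrl.pinpoint(k,'wrist')][:2])
c=ctrl.get_calibration('wrist')
K=np.array([[210/np.tan(np.radians(c['fov_y']/2)),0,c['cx']],[0,210/np.tan(np.radians(c['fov_y']/2)),c['cy']],[0,0,1]])
def pf(P): return cv2.fisheye.projectPoints(np.array(P,float).reshape(-1,1,3),c['rvec'],c['tvec'],K,np.zeros(4))[0][:,0]
# expected: tab top corners, post top, tip
th=np.radians(65);ux=np.array([np.cos(th),np.sin(th)]);px=np.array([608,335]);po=px+55*ux;ti=px-30*ux
P=[[*px,250],[*po,210],[*ti,218]];q=pf(P);print(q.round())
im=w.copy()
for a in q: cv2.circle(im,tuple(int(v) for v in a),3,(255,0,0),1)
cv2.imwrite('pics/w6.png',cv2.resize(im[:,:,::-1],(800,600)))
E
```

```text
t 36.3 d [ 0.0013  0.0063 -0.0731] phi 65.7 spin -0.7 q6 -0.67
peg [([291.4, 205.9], 0.96)]
dipper [([287.4, 174.3], 0.76)]
stand [([324.7, 164.7], 0.57)]
[[288. 223.]
 [353. 206.]
 [249. 208.]]
```

View pics/w6.png

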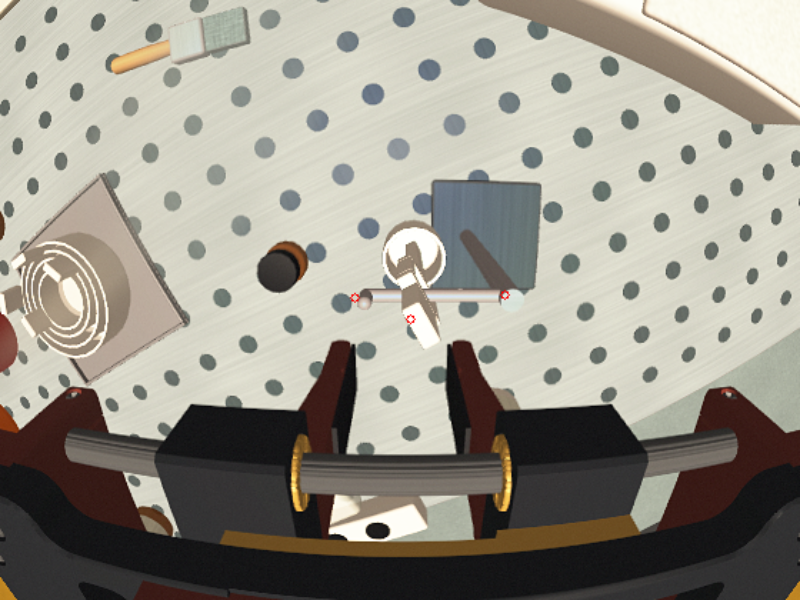

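The wrist view shows the peg line from its tip (364,300) to the post (511,298), with the handle crossing it near (412,295). The tab top is around (427,340). I need a zoomed crop to judge any lean or twist.

```bash
python3 - <<'E'
from h import *
w=ctrl.get_image('wrist')
c=ctrl.get_calibration('wrist');f=210/np.tan(np.radians(c['fov_y']/2))
K=np.array([[f,0,c['cx']],[0,f,c['cy']],[0,0,1]])
def pf(P): return cv2.fisheye.projectPoints(np.array(P,float).reshape(-1,1,3),c['rvec'],c['tvec'],K,np.zeros(4))[0][:,0]
x0,y0,s=230,140,6
im=cv2.resize(w[y0:y0+110,x0:x0+140],None,fx=5,fy=5,interpolation=cv2.INTER_CUBIC)
T,S=ray((364/800*560,300/600*420),c,True),ray((511/800*560,298/600*420),c,True)
ti=T[0]+T[1]*(218-T[0][2])/T[1][2]; po=S[0]+S[1]*(210-S[0][2])/S[1][2]
d=po-ti;print('tip',ti.round(1),'post',po.round(1),np.hypot(*d[:2]),np.degrees(np.arctan2(d[1],d[0])))
yaw=np.arctan2(d[1],d[0]);hx=po[:2]-55*np.array([np.cos(yaw),np.sin(yaw)]);print('hang',hx)
for B in (box(-5,5,-12,12,214,250),):
    q=pf(place(B,hx[0],hx[1],yaw))
    for i in range(8):
        for j in range(i):
            if (np.abs(B[i]-B[j])>0).sum()==1: cv2.line(im,tuple(int(v) for v in (q[i]+.5-[x0,y0])*5),tuple(int(v) for v in (q[j]+.5-[x0,y0])*5),(255,0,0),1)
q=pf(place(np.r_[ring(25,109)],hx[0],hx[1],yaw));cv2.polylines(im,[((q+.5-[x0,y0])*5).astype(int)],True,(255,0,0),1)
cv2.imwrite('pics/w7.png',im[:,:,::-1])
E
```

```text
tip [598.5 311.4 218. ] post [634.5 387.6 210. ] 84.20549314215172 64.70545089717203
hang [610.97256287 337.83896796]
```

View pics/w7.png

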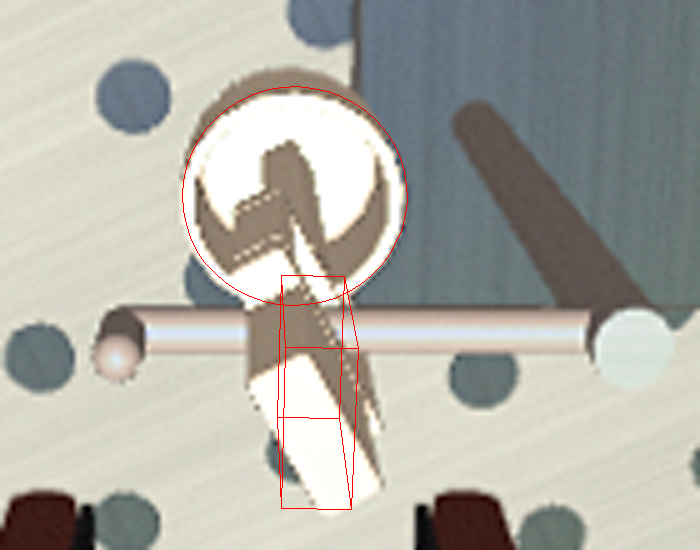

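The zoom shows the peg and basket matching the model. The tab's top face, with corners near (248,385), (305,352), (383,488) and (330,515), is twisted relative to the peg. I'm computing its yaw.

```bash
python3 - <<'E'
from h import *
c=ctrl.get_calibration('wrist')
Q=[(248,385),(305,352),(383,488),(330,515)];X=[]
for u in Q:
    o,d=ray((230+u[0]/5-.5,140+u[1]/5-.5),c,True);X.append((o+d*(250-o[2])/d[2])[:2])
X=np.array(X);print(X.round(1),'centre',X.mean(0))
for i,j in((0,1),(1,2),(2,3),(3,0)):
    v=X[j]-X[i];print(np.hypot(*v).round(1),np.degrees(np.arctan2(v[1],v[0])).round(1))
E
python3 go.py 611 338 225 65
```

```text
[[600.9 331.5]
 [599.7 340.6]
 [622.8 342.5]
 [623.5 334.1]] centre [611.72486687 337.18654635]
9.2 97.4
23.2 4.8
8.5 -85.0
22.8 -173.6
t 36.55 d [ 0.0038  0.0081 -0.0741] phi 65.8 spin -0.8 q6 -0.67
```

The tab measures 23 × 9 mm, close to the listed 24 × 10, and is centred at (611.5, 337.3). Its thin axis lies at 96°, so the dipper hangs twisted about 31° on the peg. I'll grip along 96°.

apply_moves:
  targets:
    - {"tx":0.004,"ty":0.0075,"tz":0,"spin":8}
    - {"tx":0.004,"ty":0.0075,"tz":0,"spin":16}
    - {"tx":0.004,"ty":0.0075,"tz":0,"spin":24}
    - {"tx":0.004,"ty":0.0075,"tz":0,"spin":30}
    - {"tx":0.004,"ty":0.0075,"tz":0,"spin":30}
    - {"tx":0.004,"ty":0.0075,"tz":0,"spin":30}
    - {"tx":0.004,"ty":0.0075,"tz":0,"spin":30}
    - {"tx":0.004,"ty":0.0075,"tz":0,"spin":30}

```text
t: 37.35
ee_pos: [610.8, 337.4, 297.9]
orientation: [-0.156, 3.138, 0.0]
ft_force: [0.8, -0.1, 0.6]
width: 34.9
grasp_force: 0.0
```

```bash
python3 go.py 611.5 337.3 224 96
```

```text
t 37.35 d [ 0.0007 -0.0001 -0.0739] phi 95.7 spin 0.3 q6 -1.18
```

apply_moves:
  targets:
    - {"tx":0.001,"ty":0,"tz":-0.02,"spin":0}
    - {"tx":0.001,"ty":0,"tz":-0.04,"spin":0}
    - {"tx":0.001,"ty":0,"tz":-0.055,"spin":0}
    - {"tx":0.001,"ty":0,"tz":-0.065,"spin":0}
    - {"tx":0.001,"ty":0,"tz":-0.07,"spin":0}
    - {"tx":0.001,"ty":0,"tz":-0.073,"spin":0}
    - {"tx":0.001,"ty":0,"tz":-0.073,"spin":0}
    - {"tx":0.001,"ty":0,"tz":-0.073,"spin":0}

```text
t: 38.15
ee_pos: [612.1, 337.6, 225.5]
orientation: [-0.158, 3.137, 0.001]
ft_force: [0.5, -0.7, 0.9]
width: 35.2
grasp_force: 0.0
```

apply_moves:
  targets:
    - {"tx":0,"ty":0,"tz":0,"spin":0}
    - {"tx":0,"ty":0,"tz":0,"spin":0}
    - {"tx":0,"ty":0,"tz":0,"spin":0}
    - {"tx":0,"ty":0,"tz":0,"spin":0}
    - {"tx":0,"ty":0,"tz":0,"spin":0}
    - {"tx":0,"ty":0,"tz":0,"spin":0}
    - {"tx":0,"ty":0,"tz":0,"spin":0}
    - {"tx":0,"ty":0,"tz":0,"spin":0}
  gripper: 1

```text
t: 38.95
ee_pos: [611.9, 337.4, 225.0]
orientation: [-0.158, 3.137, 0.0]
ft_force: [0.0, -0.9, 1.9]
width: 9.8
grasp_force: 30.0
```

```bash
python3 go.py 611.5 337.3 224 96
```

```text
t 38.95 d [-0.0004 -0.0001 -0.001 ] phi 95.8 spin 0.2 q6 -1.18
```

apply_moves:
  targets:
    - {"tx":0,"ty":0,"tz":0.004,"spin":0}
    - {"tx":0,"ty":0,"tz":0.009,"spin":0}
    - {"tx":0,"ty":0,"tz":0.014,"spin":-4}
    - {"tx":0,"ty":0,"tz":0.018,"spin":-11}
    - {"tx":-0.001,"ty":0,"tz":0.018,"spin":-19}
    - {"tx":-0.001,"ty":0,"tz":0.018,"spin":-26}
    - {"tx":-0.001,"ty":0,"tz":0.018,"spin":-31}
    - {"tx":-0.001,"ty":0,"tz":0.018,"spin":-31}

```text
t: 39.75
ee_pos: [610.7, 337.4, 242.9]
orientation: [-0.687, -3.065, 0.0]
ft_force: [0.2, -0.8, -1.7]
width: 10.3
grasp_force: 30.0
```

```bash
python3 go.py 587.5 288 243 64.7;python3 - <<'E'
from h import *
s=ctrl.get_image('scene')[190:350,360:510,::-1];w=ctrl.get_image('wrist')[:,:,::-1]
cv2.imwrite('pics/w8.png',np.hstack([cv2.resize(w,(427,320)),cv2.resize(s,(300,320),interpolation=cv2.INTER_CUBIC)]))
E
```

```text
t 39.75 d [-0.0232 -0.0494  0.0001] phi 64.7 spin -0.0 q6 -0.64
```

View pics/w8.png

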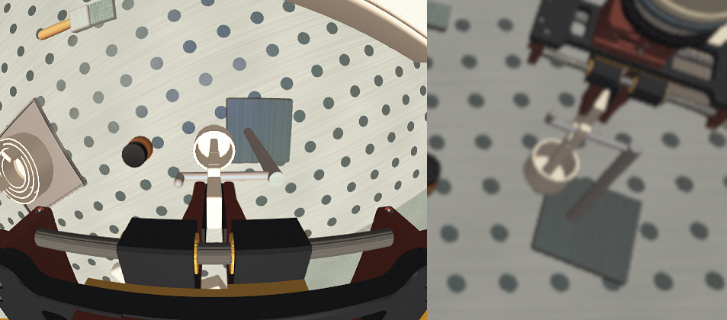

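The view shows the dipper gripped and upright, its handle at (214,200) now square to the peg. The peg runs from its tip (179,181) to the post (277,176). I'm sliding it off over the tip.

apply_moves:
  targets:
    - {"tx":-0.0035,"ty":-0.0075,"tz":0,"spin":0}
    - {"tx":-0.007,"ty":-0.015,"tz":0,"spin":0}
    - {"tx":-0.0105,"ty":-0.0225,"tz":0,"spin":0}
    - {"tx":-0.014,"ty":-0.03,"tz":0,"spin":0}
    - {"tx":-0.0175,"ty":-0.037,"tz":0,"spin":0}
    - {"tx":-0.021,"ty":-0.0445,"tz":0,"spin":0}
    - {"tx":-0.0245,"ty":-0.052,"tz":0,"spin":0}
    - {"tx":-0.0245,"ty":-0.052,"tz":0,"spin":0}

```text
t: 40.65
ee_pos: [585.8, 284.3, 242.9]
orientation: [-0.687, -3.065, 0.001]
ft_force: [0.2, -0.2, -0.9]
width: 10.0
grasp_force: 30.0
```

apply_moves:
  targets:
    - {"tx":-0.005,"ty":-0.01,"tz":0,"spin":0}
    - {"tx":-0.01,"ty":-0.02,"tz":0,"spin":0}
    - {"tx":-0.015,"ty":-0.03,"tz":0.01,"spin":0}
    - {"tx":-0.025,"ty":-0.05,"tz":0.025,"spin":0}
    - {"tx":-0.035,"ty":-0.075,"tz":0.04,"spin":0}
    - {"tx":-0.035,"ty":-0.075,"tz":0.06,"spin":0}
    - {"tx":-0.035,"ty":-0.075,"tz":0.06,"spin":0}
    - {"tx":-0.035,"ty":-0.075,"tz":0.06,"spin":0}

```text
t: 41.45
ee_pos: [551.4, 210.2, 303.4]
orientation: [0.686, 3.064, 0.001]
ft_force: [0.6, -0.3, -1.0]
width: 9.7
grasp_force: 30.0
```

```bash
python3 go.py 498.5 -40.8 300 64.7; python3 m2.py 5,498,-40,16
```

```text
t 41.45 d [-0.0529 -0.251  -0.0034] phi 64.8 spin -0.1 q6 -0.79
5 top 1.3 417 5 scene 1.0 684 [499.6 -40.9] 100.9 0.517 | [499.3 -40.8] 101.2 0.05 | [527.1 -22.3] 289.9 0.799 |
```

apply_moves:
  targets:
    - {"tx":-0.005,"ty":-0.02,"tz":0,"spin":0}
    - {"tx":-0.013,"ty":-0.06,"tz":0,"spin":0}
    - {"tx":-0.022,"ty":-0.105,"tz":0,"spin":0}
    - {"tx":-0.032,"ty":-0.15,"tz":0,"spin":0}
    - {"tx":-0.041,"ty":-0.19,"tz":0,"spin":0}
    - {"tx":-0.048,"ty":-0.225,"tz":0,"spin":0}
    - {"tx":-0.052,"ty":-0.245,"tz":0,"spin":0}
    - {"tx":-0.0525,"ty":-0.251,"tz":0,"spin":0}

```text
t: 42.45
ee_pos: [497.5, -42.9, 302.4]
orientation: [-0.69, -3.064, 0.001]
ft_force: [-0.3, -0.2, -0.6]
width: 10.3
grasp_force: 30.0
```

apply_moves:
  targets:
    - {"tx":0,"ty":0,"tz":0,"spin":0}
    - {"tx":0,"ty":0,"tz":0,"spin":0}
    - {"tx":0,"ty":0,"tz":-0.02,"spin":0}
    - {"tx":0,"ty":0,"tz":-0.04,"spin":0}
    - {"tx":0,"ty":0,"tz":-0.05,"spin":0}
    - {"tx":0,"ty":0,"tz":-0.05,"spin":0}
    - {"tx":0,"ty":0,"tz":-0.05,"spin":0}
    - {"tx":0,"ty":0,"tz":-0.05,"spin":0}

```text
t: 43.25
ee_pos: [499.5, -40.4, 253.7]
orientation: [0.685, 3.064, 0.0]
ft_force: [-0.1, -0.3, 0.0]
width: 9.6
grasp_force: 30.0
```

```bash
python3 go.py 498.8 -40.8 183 64.7; python3 - <<'E'
from h import *
s=ctrl.get_image('scene')[190:330,180:320,::-1];w=ctrl.get_image('wrist')[:,:,::-1]
cv2.imwrite('pics/w9.png',np.hstack([cv2.resize(w,(480,360)),cv2.resize(s,(320,360),interpolation=cv2.INTER_CUBIC)]))
E
```

```text
t 43.25 d [-0.0007 -0.0004 -0.0707] phi 64.8 spin -0.1 q6 -1.24
```

View pics/w9.png

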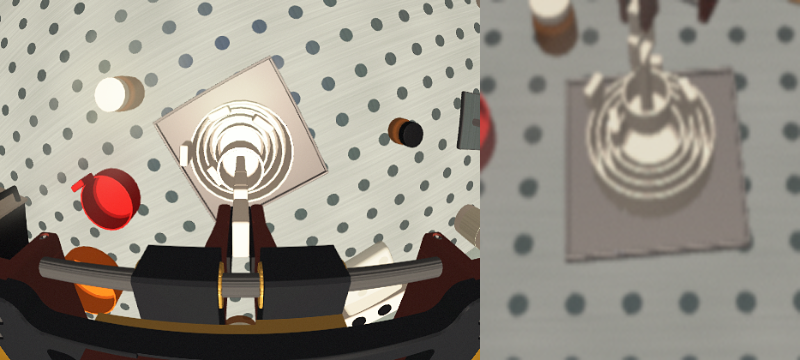

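The dipper basket at wrist (240,155) hangs upright over the nested dishes, and both jars are standing at (118,95) and (405,132). I'm lowering it.

apply_moves:
  targets:
    - {"tx":-0.001,"ty":0,"tz":-0.015,"spin":0}
    - {"tx":-0.001,"ty":0,"tz":-0.03,"spin":0}
    - {"tx":-0.001,"ty":0,"tz":-0.042,"spin":0}
    - {"tx":-0.001,"ty":0,"tz":-0.053,"spin":0}
    - {"tx":-0.001,"ty":0,"tz":-0.061,"spin":0}
    - {"tx":-0.001,"ty":0,"tz":-0.066,"spin":0}
    - {"tx":-0.001,"ty":0,"tz":-0.069,"spin":0}
    - {"tx":-0.001,"ty":0,"tz":-0.07,"spin":0}

```text
t: 44.15
ee_pos: [497.8, -40.6, 182.7]
orientation: [-0.686, -3.066, 0.0]
ft_force: [-0.0, 0.2, -1.2]
width: 10.1
grasp_force: 30.0
```

apply_moves:
  targets:
    - {"tx":0,"ty":0,"tz":-0.001,"spin":0}
    - {"tx":0,"ty":0,"tz":-0.002,"spin":0}
    - {"tx":0,"ty":0,"tz":-0.002,"spin":0}
    - {"tx":0,"ty":0,"tz":-0.002,"spin":0}
    - {"tx":0,"ty":0,"tz":-0.002,"spin":0}
    - {"tx":0,"ty":0,"tz":-0.002,"spin":0}
    - {"tx":0,"ty":0,"tz":-0.002,"spin":0}
    - {"tx":0,"ty":0,"tz":-0.002,"spin":0}

```text
t: 44.95
ee_pos: [498.1, -40.7, 181.1]
orientation: [0.686, 3.065, 0.0]
ft_force: [0.5, -0.1, 3.2]
width: 9.5
grasp_force: 30.0
```

Contact came at the expected height (181 mm, 3 N up). I'm releasing gently and retreating straight up.

apply_moves:
  targets:
    - {"tx":0,"ty":0,"tz":0,"spin":0}
    - {"tx":0,"ty":0,"tz":0,"spin":0}
    - {"tx":0,"ty":0,"tz":0,"spin":0}
    - {"tx":0,"ty":0,"tz":0,"spin":0}
    - {"tx":0,"ty":0,"tz":0,"spin":0}
    - {"tx":0,"ty":0,"tz":0,"spin":0}
    - {"tx":0,"ty":0,"tz":0,"spin":0}
    - {"tx":0,"ty":0,"tz":0,"spin":0}
  gripper: 0.2

```text
t: 45.75
ee_pos: [497.8, -40.6, 180.8]
orientation: [0.686, 3.066, 0.0]
ft_force: [0.6, 0.2, 0.7]
width: 35.1
grasp_force: 0.0
```

apply_moves:
  targets:
    - {"tx":0,"ty":0,"tz":0.02,"spin":0}
    - {"tx":0,"ty":0,"tz":0.05,"spin":0}
    - {"tx":0,"ty":0,"tz":0.09,"spin":0}
    - {"tx":-0.05,"ty":-0.05,"tz":0.14,"spin":0}
    - {"tx":-0.08,"ty":-0.1,"tz":0.16,"spin":0}
    - {"tx":-0.1,"ty":-0.15,"tz":0.16,"spin":0}
    - {"tx":-0.1,"ty":-0.2,"tz":0.16,"spin":0}
    - {"tx":-0.1,"ty":-0.2,"tz":0.16,"spin":0}

```text
t: 46.55
ee_pos: [396.8, -242.4, 341.9]
orientation: [0.686, 3.064, -0.001]
ft_force: [1.2, -0.6, 1.0]
width: 34.7
grasp_force: 0.0
```

```bash
python3 - <<'E'
from h import *
o=ctrl.get_obs();print(o['t'],o['ft_force'],o['width'],o['ee_pos'])
s=ctrl.get_image('scene')[140:370,120:420,::-1];t=ctrl.get_image('top')[120:270,180:380,::-1]
cv2.imwrite('pics/fin.png',np.hstack([cv2.resize(t,(380,300),interpolation=cv2.INTER_CUBIC),cv2.resize(s,(400,300),interpolation=cv2.INTER_CUBIC)]))
E
```

```text
46.55 [ 1.17425034 -0.55359185  1.03528912] 34.74193764357147 [ 396.80752075 -242.3951899   341.89103625]
```

View pics/fin.png

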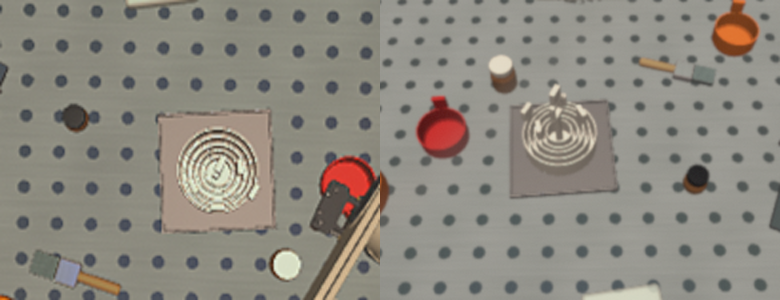

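Both views show the dishes nested in the tray around (217,170), the dipper standing upright in the middle, and both jars standing at (74,118) and (286,264). Handing in.

```bash
python3 -c "
from workcell import ctrl
print(ctrl.close_job())"
```

```text
the job is handed in; nothing more can be done
None
```

The four white dishes on the bench (dish2 to dish5) are nested upright in the tray, largest first, the dipper stands handle up in the innermost dish, both jars are still standing, and I handed the job in at about 47 s.

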